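# Get the dice cup out from behind the bar bottles

## Robot

A 6-joint arm with a two-finger parallel gripper is mounted at the origin on the work surface. World frame = base frame: x ahead of the robot, y to its left, z up, the work surface at z = 0. Lengths are in mm, angles in rad, forces in N, time in s.
With the tool pointing down it reaches from about 350 to 875 mm from the base axis. Payload 4.2 kg.
Tool frame: the origin (TCP) lies on the centre line of the jaws, within the pads' length; the fingertips stand robot.finger_overhang ahead of it and the grasp point (between the pads) lies 2 mm behind it (robot.finger_overhang is the distance from the TCP to the fingertips, in mm); z points along the fingers, y is the direction in which the jaws open and shut (so a half turn about z gives the same grasp; the last joint's range is limited). The gripper opens to 87 mm and grips with 3 to 60 N. Pads are 19 mm wide; open, the fingers measure 117 mm over their backs; the gripper's body (75 mm by 190 mm) begins 51 mm behind the grasp point.
Start: joints at [-0.9, 0.385, 0.008, 0, -1.194, -0.259], TCP at [250.175, -572.723, 239.55] pointing down, gripper open.
Joint ranges: [-3.14, 3.14], [-1.21, 2.06], [-1.07, 1.41], [-3.16, 2.05], [-2.99, -0.16], [-3.1, 3.1]. Speed limits (rad/s): [2.79, 2.79, 3.14, 3.14, 3.14, 3.14].

## Interface

Orientations are given as [roll, pitch, yaw] about the fixed x, y, z axes, in that order (R = Rz(yaw) Ry(pitch) Rx(roll)).
In Python, from station import robot gives the robot as it stands. The module is installed in compiled form; this text tells all that it offers.
- The arm moves only by the tool arm_command, never from a script. Its argument "steps" is a list of rows, each an object with "delta_pos": the shift along the world's x, y, z in m, a list of three; "roll": the turn about the world's z in degrees; "grip": the closure, from 0 (fully open) to 1 (shut). In form: [{"delta_pos": [dx, dy, dz], "roll": roll, "grip": grip}, ...]. A call has 1 to 10 rows; each row is the pose to reach, as a shift and turn from the pose commanded when the call began; what a row does not reach only later rows make up. A row lasts 1/12 s, in which the tool goes at most 41.7 mm and 7.16 degrees, less where a joint would pass 70% of its speed; a pose out of reach is approached as far as the arm can. A call with a gripper value outside its range is refused whole. The fingers move at their own pace and stop on an object; "force" is the grip in N (left out, the last holds). Time passes only in rows, so rows that repeat a pose let the fingers close. It gives the time, the measured TCP pose, the force and the opening at its end, in the units of the state.
- robot.sense(): the state, without advancing time (a new reading comes with each control period).
- robot.get_image(name): name is "side" or "top"; returns a dict with "img" (384x512x3 uint8, red, green, blue), "range_z" (384x512 float32, mm along the optical axis (not along the pixel's ray), 0 where there is no reading), "fovy" (degrees; the focal length in pixels is half the picture's height over the tangent of half this angle, whatever the lens; pixels are square), "cx", "cy" (the principal point, pixels), "k1" (the pictures are not rectified: a ray, as slopes to the right and down, at radius r is drawn at 1 + k1 r^2 times it, then the intrinsics apply), "R" (3x3) and "t" (3): a world point X has camera coordinates R X + t. Camera axes: x right, y down, z forward; pixel columns grow to the right and rows downward; lengths in mm; the calibration is good to about 2 mm. A picture is of the moment at which its call begins.
- robot.job_done(): hands the job in, once; it reports no verdict.
Trained networks look in the newest picture that a camera, given by its name, has taken for a name from the list of things; names that differ only in an ending like _2 or _b are one class to them, and where a whole thing is asked for, a point or a joint stands for the part that bears it (a point fixed in the world has none). Each returns a list of dicts, best first, with "confidence" (0 to 1); they miss things now and then, are a little off and sometimes report something else, mostly with a low value. They report only what shows in the picture. A call takes as long as a camera call.
- robot.boxes_of(name, camera): "box" ([left, top, width, height] in pixels, round what is visible of it).
- robot.regions_of(name, camera): "mask" (384x512 bool, what is visible of it) and "box" ([left, top, width, height] in pixels, round what is visible of it).
The state is a dict: "time_s": time; "joint_positions": joint angles; "qvel": joint speeds; "joint_efforts": joint torques, N m; "tool_pos": TCP position; "ee_rot": TCP orientation; "contact_force": force on the tool from outside, world axes, zero at the start; "torque": the same for the moment, N m; "gripper_width": opening from 0.0 (shut) to 1.0 (fully open).
Only numpy, scipy, OpenCV 4.12 (cv2) and the standard library are available. Lean on these libraries where they do the work, as an engineer would, in place of code of your own. Each camera call takes 0.05 s, during which the arm holds its last target.

## Task

Clear the green, yellow and blue bottles off their coasters onto the black bar mat, then fetch the dice cup from behind where they stood and stand it inside the white ring in the middle of the dice tray. Only when the cup is there, put every bottle back, wholly on the coaster of its own colour. Keep bottles and cup upright, set them down without banging, and leave the wine glass where it stands.

Things in the scene. Friction and masses are not known exactly. Their poses are not given: they have to be found in the camera images.
- bottle_green: green syrup bottle, loose, about 350 g: straight round body 56 mm in diameter from the foot up to 100 mm, then a shoulder, neck and green cap (28 mm wide), 145 mm tall in all, with a white label band round the body. Origin at the centre of its underside, z up; yaw means nothing. It starts on the coaster of its own colour.
- bottle_yellow: yellow syrup bottle, loose, about 350 g: straight round body 56 mm in diameter from the foot up to 100 mm, then a shoulder, neck and yellow cap (28 mm wide), 145 mm tall in all, with a white label band round the body. Origin at the centre of its underside, z up; yaw means nothing. It starts on the coaster of its own colour.
- bottle_blue: blue syrup bottle, loose, about 350 g: straight round body 56 mm in diameter from the foot up to 100 mm, then a shoulder, neck and blue cap (28 mm wide), 145 mm tall in all, with a white label band round the body. Origin at the centre of its underside, z up; yaw means nothing. It starts on the coaster of its own colour.
- coaster_green: green round coaster, fixed, 86 mm in diameter and 4 mm thick, on a light round wooden board 300 mm in diameter and 15 mm thick that lies on the bar top (so the coaster's top is 19 mm above the bar top). Origin at the centre of the coaster's underside, z up.
- coaster_yellow: yellow round coaster, fixed, 86 mm in diameter and 4 mm thick, on a light round wooden board 300 mm in diameter and 15 mm thick that lies on the bar top (so the coaster's top is 19 mm above the bar top). Origin at the centre of the coaster's underside, z up.
- coaster_blue: blue round coaster, fixed, 86 mm in diameter and 4 mm thick, on a light round wooden board 300 mm in diameter and 15 mm thick that lies on the bar top (so the coaster's top is 19 mm above the bar top). Origin at the centre of the coaster's underside, z up.
- dice_cup: brown leather dice cup, empty and open at the top, loose, about 120 g: 58 mm in diameter at the foot, 60 mm at the rim, 75 mm tall, wall 4 mm, a thin brass band below the rim. It starts upright on the bare wood of the round board, close behind the three bottles as seen from the robot, its foot 15 mm above the bar top. Origin at the centre of its underside, z up.
- bar_mat: black rubber bar mat, fixed, flat, 220 x 220 mm, 6 mm thick, empty at the start. Origin at the centre of its underside, 6 mm below its top; x and y along its edges.
- dice_tray: square dice tray, fixed, light wood frame and red floor, 220 x 220 mm outside, walls 9 mm thick and 28 mm high, floor surface 9 mm above the origin. A thin white ring, 90 mm in outer diameter, is printed on the middle of its floor; two loose dice (16 mm) lie in two of its corners, some 105 mm from the middle. Origin at the centre of its underside; x and y along its edges.
- wine_glass: clear stemmed wine glass, loose, 150 mm tall, 64 mm across foot and bowl, standing on the bar top behind the mat or the tray; not part of the job, leave it standing where it is. Origin at the centre of its foot.

How it is judged:
By the outcome, as a careful person would: the job done as asked, in the order asked, and still so for the second after the job is handed in, with the robot touching nothing.
It also fails if it takes over 144 s, if anything falls off the work surface, if the arm or the gripper's body presses on something with over 40 N, if the wrist force passes 120 N, or if a joint passes its speed limit or range.

## Working session

There is one attempt and no reset: what is moved stays moved. The work goes in short steps, Python scripts to look and compute and a tool call to move; the robot and the scene stay as the last step left them, time stands still between calls to the robot, and variables do not carry over. Pictures are saved under pics/ and viewed, and the job is handed in when it is done.

Besides the shell and the picture viewer there is one more tool, called after ">>>" by a JSON object that holds its "api" and its "payload". arm_command: Moves the arm, as the interface text tells. Its arguments: {"type":"object","properties":{"steps":{"type":"array","items":{"type":"object","properties":{"delta_pos":{"type":"array","items":{"type":"number"}},"roll":{"type":"number"},"grip":{"type":"number"}}}},"force":{"type":"number"}},"required":["steps"]}

```bash
mkdir -p pics; ls; python3 - <<'E'
from station import robot
import cv2
print(robot.sense(), robot.finger_overhang)
for n in("side","top"):
    d=robot.get_image(n); cv2.imwrite(f"pics/{n}0.png",d["img"][:,:,::-1])
    print(n,{k:d[k] for k in("fovy","cx","cy","k1","R","t")})
E
```

```text
pics
{'time_s': 0.0, 'joint_positions': array([-9.00404524e-01,  3.85553732e-01,  6.60455956e-03, -5.29158165e-04,
       -1.19399580e+00, -2.58607804e-01]), 'qvel': array([-0.00024224,  0.00117278, -0.00050682,  0.00112465,  0.00032537,
        0.00048127]), 'joint_efforts': array([ 4.52860204e-04, -3.90663886e+01,  1.87406731e+01,  4.21987429e+00,
        1.09952287e-02, -1.36710560e-04]), 'tool_pos': array([ 249.94863712, -572.21287862,  238.44847379]), 'ee_rot': array([ 3.13938969e+00, -7.42256606e-05, -2.73000380e+00]), 'contact_force': array([-0.17903469, -0.83819677, -0.58052139]), 'torque': array([-0.016335  , -0.01395289, -0.01770285]), 'gripper_width': 0.9960932941464707} 17.0
side {'fovy': 48.20341944397132, 'cx': 259.52507626470117, 'cy': 189.13594440440423, 'k1': -0.06118426101972715, 'R': array([[-0.98974785, -0.14164863, -0.01829939],
       [-0.0966001 ,  0.7582716 , -0.64474228],
       [ 0.10520277, -0.63636456, -0.76418095]]), 't': array([572.92773143,  87.37735882, 947.87880594])}
top {'fovy': 49.88698265786504, 'cx': 250.8736884648931, 'cy': 189.9068704985366, 'k1': -0.02710871262992807, 'R': array([[ 0.00197931, -0.99999193,  0.0034971 ],
       [-0.99380385, -0.00235567, -0.11112313],
       [ 0.11113047, -0.00325548, -0.99380049]]), 't': array([-15.95350826, 606.66494545, 976.40264764])}
```

View pics/side0.png

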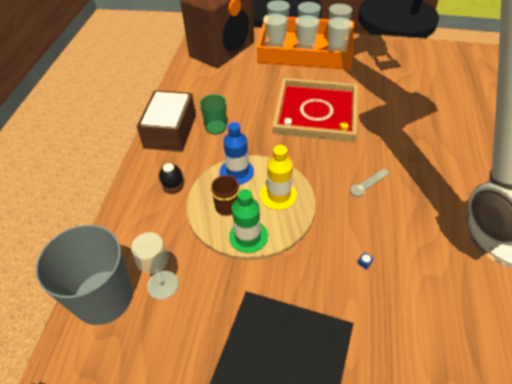

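View pics/top0.png

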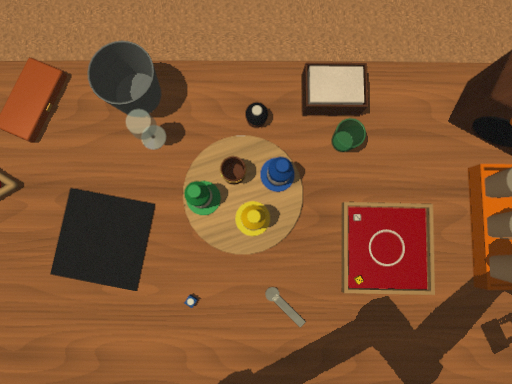

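The side view shows the board near (250,205), with green at (245,225), yellow at (280,180), blue at (236,155), the cup at (225,195), the mat at (285,345) and the tray at (317,108). In the top view the mat is at (103,240), the tray at (388,248) and the glass at about (150,135).

```bash
cat > h.py <<'E'
from station import robot
import numpy as np, cv2
def K(d):
    f=d["img"].shape[0]/2/np.tan(np.radians(d["fovy"]/2)); return np.array([[f,0,d["cx"]],[0,f,d["cy"]],[0,0,1.]])
def und(d,px):
    return cv2.undistortPoints(np.asarray(px,float).reshape(-1,1,2),K(d),np.array([d["k1"],0,0,0,0.])).reshape(-1,2)
def cloud(d,mask):
    v,u=np.nonzero(mask&(d["range_z"]>0)); s=und(d,np.c_[u,v]); z=d["range_z"][v,u]
    return (np.c_[s*z[:,None],z]-d["t"])@d["R"]
def onplane(d,px,z):
    s=und(d,px); r=np.c_[s,np.ones(len(s))]@d["R"]; c=-d["R"].T@d["t"]
    return c+r*((z-c[2])/r[:,2])[:,None]
def proj(d,X):
    return cv2.projectPoints(np.asarray(X,float).reshape(-1,1,3),cv2.Rodrigues(d["R"])[0],d["t"],K(d),np.array([d["k1"],0,0,0,0.]))[0].reshape(-1,2)
def circ(p):
    A=np.c_[2*p[:,:2],np.ones(len(p))]; s=np.linalg.lstsq(A,(p[:,:2]**2).sum(1),rcond=None)[0]
    return s[:2],np.sqrt(s[2]+s[0]**2+s[1]**2)
E
python3 - <<'E'
from h import *
np.set_printoptions(precision=1,suppress=True)
I={}
for n in("top","side"):
    d=I[n]=robot.get_image(n)
    for o in "bottle_green bottle_yellow bottle_blue coaster_green coaster_yellow coaster_blue dice_cup bar_mat dice_tray wine_glass".split():
        for r in robot.regions_of(o,n)[:2]:
            if r["confidence"]<.3: continue
            m=r["mask"]; p=cloud(d,m)
            if len(p)==0: print(n,o,'nodepth',r["box"]);continue
            out=[n,o,round(r["confidence"],2),r["box"],"med",np.median(p,0),"z",np.percentile(p[:,2],[2,50,98])]
            if o.startswith("bottle"):
                q=p[p[:,2]>150]; out+=["cap",len(q),q.mean(0) if len(q) else 0]
                q=p[(p[:,2]>35)&(p[:,2]<110)]
                if len(q)>9: out+=["body",len(q),circ(q)]
            if o=="dice_cup":
                q=p[p[:,2]>84]; out+=["rim",circ(q) if len(q)>5 else 0]
            c=cv2.findContours(m.astype(np.uint8),0,1)[0]; c=max(c,key=cv2.contourArea).reshape(-1,2)
            if o in("bar_mat","dice_tray"):
                w=onplane(d,c,6 if o=="bar_mat" else 28)[:,:2].astype(np.float32); out+=["rect",cv2.minAreaRect(w)]
            if o.startswith("coaster"):
                w=onplane(d,cv2.convexHull(c).reshape(-1,2),19); out+=["circ",circ(w)]
            print(*out)
E
```

```text
top bottle_green 0.71 [181.6, 178.9, 28.9, 27.3] med [585.4 102.4 129.2] z [ 23.3 129.2 166.6] cap 150 [590.3 107.8 163.7] body 87 (array([590.9, 108.7]), np.float64(27.924707375197507))
top bottle_yellow 0.91 [243.5, 207.2, 17.9, 21.8] med [534.5 -18.8 132.3] z [119.7 132.3 166.4] cap 138 [537.  -18.6 164.3]
top bottle_blue 0.78 [267.8, 156.8, 26.7, 28.7] med [638.8 -76.4 128.4] z [ 16.3 128.4 166.6] cap 141 [645.7 -79.4 163.9] body 98 (array([646.6, -79.8]), np.float64(27.81137183464982))
top coaster_green 0.62 [188.1, 183.6, 31.6, 32.7] med [570.6  86.4  19.5] z [14.7 19.5 24.8] circ (array([588.7, 104.3]), np.float64(42.83215287069834))
top coaster_yellow 0.7 [233.2, 203.5, 36.9, 31.4] med [528.7  -5.4  19.6] z [15.8 19.6 23.4] circ (array([538.6, -16.8]), np.float64(41.38196393055054))
top coaster_blue 0.81 [258.7, 156.9, 34.6, 37.2] med [633.5 -54.9  19.6] z [ 15.2  19.6 122.4] circ (array([649.7, -77.6]), np.float64(41.78273005656885))
top dice_cup 0.94 [222.7, 155.6, 22.4, 28.1] med [657.7  29.7  34.8] z [18.1 34.8 92.3] rim (array([651.5,  28.7]), np.float64(27.6490539738486
[... 1364 characters left out ...]
  20.1] circ (array([636.4, -71.4]), np.float64(33.65026816846867))
side dice_cup 0.95 [210.9, 175.7, 29.9, 37.3] med [652.2  42.8  65.5] z [15.4 65.5 89.6] rim (array([644.2,  43.3]), np.float64(32.67249642114396))
side bar_mat 0.67 [207.6, 292.6, 143.1, 89.9] med [492.4 331.    4.9] z [1.6 4.9 7.7] rect ((483.60040283203125, 340.637939453125), (190.59173583984375, 222.73460388183594), 80.32064056396484)
side dice_tray 0.93 [272.1, 79.6, 86.2, 63.6] med [ 464.8 -344.9    8.2] z [-0.2  8.2 27.8] rect ((466.438232421875, -332.28448486328125), (255.0807342529297, 222.2238311767578), 88.99563598632812)
side wine_glass 0.72 [133.1, 233.5, 42.5, 67.1] med [740.7 245.9 122. ] z [  0.1 122.  151.1]
```

```bash
python3 - <<'E'
from h import *
from scipy.optimize import least_squares
np.set_printoptions(precision=1,suppress=True)
def fixc(p,r):
    s=least_squares(lambda c:np.hypot(*(p[:,:2]-c).T)-r,p[:,:2].mean(0),loss="soft_l1",f_scale=1.5); return s.x,np.median(np.abs(s.fun))
d={n:robot.get_image(n) for n in("top","side")}
print({n:-d[n]["R"].T@d[n]["t"] for n in d})
est={"green":(590.5,109),"yellow":(537,-18.7),"blue":(646,-79)}
full=np.ones((384,512),bool)
for n in d:
    P=cloud(d[n],full)
    for c,e in est.items():
        q=P[np.hypot(*(P[:,:2]-e).T)<38]
        b=q[(q[:,2]>30)&(q[:,2]<112)]; k=q[(q[:,2]>148)&(q[:,2]<161)]; t=q[q[:,2]>162]
        print(n,c,"body",len(b),fixc(b,28) if len(b)>20 else 0,"capside",len(k),fixc(k,14) if len(k)>9 else 0,"captop",len(t),t.mean(0) if len(t) else 0)
    q=P[np.hypot(*(P[:,:2]-(651.5,30)).T)<36]; q=q[(q[:,2]>86)]
    print("cup rim",len(q),fixc(q,28),q[:,2].mean())
    hsv=cv2.cvtColor(d[n]["img"],cv2.COLOR_RGB2HSV)
    w=((hsv[...,1]<110)&(hsv[...,2]>150))
    v,u=np.nonzero(w); X=onplane(d[n],np.c_[u,v],9); rr=np.hypot(X[:,0]-466,X[:,1]+351); X=X[(rr>30)&(rr<60)]
    print("ring",len(X),circ(X))
E
```

```text
{'top': array([ 494.4,  -11.3, 1037.8]), 'side': array([475.8, 618.1, 791.2])}
top green body 94 (array([591. , 108.8]), np.float64(0.278271028644415)) capside 16 (array([591.6, 108.5]), np.float64(0.4586827525265731)) captop 127 [590.7 108.7 164.7]
top yellow body 9 0 capside 5 0 captop 128 [537.1 -18.4 164.3]
top blue body 107 (array([646.8, -79.9]), np.float64(0.22834499264742902)) capside 15 (array([646.8, -80.4]), np.float64(0.2962163212201734)) captop 121 [646.3 -80.3 164.7]
cup rim 140 (array([651.6,  28.8]), np.float64(1.0202395672333964)) 90.22722789759158
ring 215 (array([ 467. , -351.1]), np.float64(42.565905935340744))
side green body 614 (array([589.2, 110.1]), np.float64(0.4120826747160713)) capside 70 (array([589.1, 109.8]), np.float64(0.4544146301967329)) captop 79 [589.1 111.8 163. ]
side yellow body 595 (array([535.7, -17. ]), np.float64(0.5624537465264332)) capside 75 (array([535.8, -17.2]), np.float64(0.7655634824741533)) captop 50 [534.5 -15.7 163. ]
side blue body 574 (array([645.1, -78.5]), np.float64(0.6558303148698705)) capside 66 (array([645.1, -78.8]), np.float64(0.7430426570767317)) captop 54 [644.1 -77.4 163. ]
cup rim 127 (array([650. ,  31.5]), np.float64(1.0854433497050806)) 87.8213907933729
ring 122 (array([ 466.1, -347.5]), np.float64(42.438566205303026))
```

Positions (mean of the two cameras): green (590, 109.5), yellow (536.5, -18), blue (646, -79), cup (651, 30), ring (466.5, -349.5), mat (487.5, 353). Moving over green.

>>> {"api": "arm_command", "payload": {"steps": [{"delta_pos": [0.17,0.341,0],"roll": 0,"grip": 0},{"delta_pos": [0.17,0.341,0],"roll": 0,"grip": 0},{"delta_pos": [0.17,0.341,0],"roll": 0,"grip": 0},{"delta_pos": [0.17,0.341,0],"roll": 0,"grip": 0},{"delta_pos": [0.17,0.341,0],"roll": 0,"grip": 0},{"delta_pos": [0.17,0.341,0],"roll": 0,"grip": 0},{"delta_pos": [0.17,0.341,0],"roll": 0,"grip": 0},{"delta_pos": [0.17,0.341,0],"roll": 0,"grip": 0},{"delta_pos": [0.17,0.341,0],"roll": 0,"grip": 0},{"delta_pos": [0.17,0.341,0],"roll": 0,"grip": 0}], "force": 25}}

```text
time_s: 2.13
tool_pos: [422.4, -227.6, 240.1]
ee_rot: [-3.141, 0.002, -2.724]
contact_force: [-0.3, 0.5, 0.1]
gripper_width: 0.999
```

>>> {"api": "arm_command", "payload": {"steps": [{"delta_pos": [0.17,0.341,0],"roll": 0,"grip": 0},{"delta_pos": [0.17,0.341,0],"roll": 0,"grip": 0},{"delta_pos": [0.17,0.341,0],"roll": 0,"grip": 0},{"delta_pos": [0.17,0.341,0],"roll": 0,"grip": 0},{"delta_pos": [0.17,0.341,0],"roll": 0,"grip": 0},{"delta_pos": [0.17,0.341,0],"roll": 0,"grip": 0},{"delta_pos": [0.17,0.341,0],"roll": 0,"grip": 0},{"delta_pos": [0.17,0.341,0],"roll": 0,"grip": 0},{"delta_pos": [0.17,0.341,0],"roll": 0,"grip": 0},{"delta_pos": [0.17,0.341,0],"roll": 0,"grip": 0}]}}

```text
time_s: 2.97
tool_pos: [592.7, 114.3, 238.8]
ee_rot: [-3.142, 0.002, -2.725]
contact_force: [0.3, -0.3, 0.2]
gripper_width: 1.0
```

>>> {"api": "arm_command", "payload": {"steps": [{"delta_pos": [0,0,0],"roll": 0,"grip": 0},{"delta_pos": [0,0,0],"roll": 0,"grip": 0}]}}

```text
time_s: 3.13
tool_pos: [589.8, 109.1, 239.0]
ee_rot: [3.142, -0.001, -2.729]
contact_force: [-1.2, -1.2, -0.1]
gripper_width: 0.998
```

>>> {"api": "arm_command", "payload": {"steps": [{"delta_pos": [0,0,-0.03],"grip": 0,"roll": 0},{"delta_pos": [0,0,-0.06],"grip": 0,"roll": 0},{"delta_pos": [0,0,-0.09],"grip": 0,"roll": 0},{"delta_pos": [0,0,-0.11],"grip": 0,"roll": 0},{"delta_pos": [0,0,-0.122],"grip": 0,"roll": 0},{"delta_pos": [0,0,-0.122],"grip": 0,"roll": 0},{"delta_pos": [0,0,-0.122],"grip": 0,"roll": 0}]}}

```text
time_s: 3.72
tool_pos: [589.8, 107.6, 117.8]
ee_rot: [-3.141, -0.001, -2.731]
contact_force: [0.5, 1.2, 0.2]
gripper_width: 0.996
```

>>> {"api": "arm_command", "payload": {"steps": [{"delta_pos": [0,0,0],"grip": 1,"roll": 0},{"delta_pos": [0,0,0],"grip": 1,"roll": 0},{"delta_pos": [0,0,0],"grip": 1,"roll": 0},{"delta_pos": [0,0,0],"grip": 1,"roll": 0},{"delta_pos": [0,0,0],"grip": 1,"roll": 0},{"delta_pos": [0,0,0],"grip": 1,"roll": 0},{"delta_pos": [0,0,0],"grip": 1,"roll": 0},{"delta_pos": [0,0,0],"grip": 1,"roll": 0}]}}

```text
time_s: 4.38
tool_pos: [590.5, 109.2, 118.0]
ee_rot: [-3.141, 0.001, -2.729]
contact_force: [0.3, -1.4, 2.5]
gripper_width: 0.642
```

>>> {"api": "arm_command", "payload": {"steps": [{"delta_pos": [0,0,0.006],"grip": 1,"roll": 0},{"delta_pos": [0,0,0.018],"grip": 1,"roll": 0},{"delta_pos": [0,0,0.036],"grip": 1,"roll": 0},{"delta_pos": [0,0,0.05],"grip": 1,"roll": 0},{"delta_pos": [-0.005,0.01,0.058],"grip": 1,"roll": 0},{"delta_pos": [-0.014,0.027,0.06],"grip": 1,"roll": 0},{"delta_pos": [-0.026,0.051,0.06],"grip": 1,"roll": 0},{"delta_pos": [-0.04,0.078,0.06],"grip": 1,"roll": 0},{"delta_pos": [-0.054,0.105,0.06],"grip": 1,"roll": 0},{"delta_pos": [-0.068,0.133,0.06],"grip": 1,"roll": 0}]}}

```text
time_s: 5.22
tool_pos: [520.0, 243.2, 176.3]
ee_rot: [3.141, -0.003, -2.731]
contact_force: [-0.2, 0.8, -4.9]
gripper_width: 0.637
```

>>> {"api": "arm_command", "payload": {"steps": [{"delta_pos": [-0.014,0.027,0],"grip": 1,"roll": 0},{"delta_pos": [-0.028,0.054,0],"grip": 1,"roll": 0},{"delta_pos": [-0.042,0.081,0],"grip": 1,"roll": 0},{"delta_pos": [-0.055,0.107,0],"grip": 1,"roll": 0},{"delta_pos": [-0.066,0.129,-0.01],"grip": 1,"roll": 0},{"delta_pos": [-0.075,0.146,-0.02],"grip": 1,"roll": 0},{"delta_pos": [-0.08,0.156,-0.035],"grip": 1,"roll": 0},{"delta_pos": [-0.082,0.159,-0.05],"grip": 1,"roll": 0},{"delta_pos": [-0.082,0.159,-0.06],"grip": 1,"roll": 0},{"delta_pos": [-0.082,0.159,-0.065],"grip": 1,"roll": 0}]}}

```text
time_s: 6.05
tool_pos: [438.4, 400.2, 109.9]
ee_rot: [-3.139, -0.005, -2.73]
contact_force: [0.6, -0.7, -5.1]
gripper_width: 0.638
```

>>> {"api": "arm_command", "payload": {"steps": [{"delta_pos": [0,0,-0.002],"grip": 1,"roll": 0},{"delta_pos": [0,0,-0.004],"grip": 1,"roll": 0},{"delta_pos": [0,0,-0.006],"grip": 1,"roll": 0},{"delta_pos": [0,0,-0.007],"grip": 1,"roll": 0},{"delta_pos": [0,0,-0.007],"grip": 1,"roll": 0}]}}

```text
time_s: 6.47
tool_pos: [440.5, 401.1, 105.9]
ee_rot: [3.141, 0.001, -2.73]
contact_force: [0.3, -0.3, -3.8]
gripper_width: 0.639
```

>>> {"api": "arm_command", "payload": {"steps": [{"delta_pos": [0,0,-0.001],"grip": 1,"roll": 0},{"delta_pos": [0,0,-0.001],"grip": 1,"roll": 0}]}}

```text
time_s: 6.63
tool_pos: [440.5, 401.4, 105.1]
ee_rot: [3.141, 0.001, -2.73]
contact_force: [0.6, -0.7, -3.7]
gripper_width: 0.636
```

>>> {"api": "arm_command", "payload": {"steps": [{"delta_pos": [0,0,-0.001],"grip": 1,"roll": 0},{"delta_pos": [0,0,-0.001],"grip": 1,"roll": 0}]}}

```text
time_s: 6.8
tool_pos: [440.8, 401.6, 105.0]
ee_rot: [3.141, 0.002, -2.729]
contact_force: [0.3, -1.7, 2.3]
gripper_width: 0.637
```

Contact: the force turned positive. Releasing and going over to yellow.

>>> {"api": "arm_command", "payload": {"steps": [{"delta_pos": [0,0,0],"grip": 0,"roll": 0},{"delta_pos": [0,0,0],"grip": 0,"roll": 0},{"delta_pos": [0,0,0],"grip": 0,"roll": 0},{"delta_pos": [0,0,0],"grip": 0,"roll": 0},{"delta_pos": [0,0,0.02],"grip": 0,"roll": 0},{"delta_pos": [0,0,0.05],"grip": 0,"roll": 0},{"delta_pos": [0,0,0.09],"grip": 0,"roll": 0},{"delta_pos": [0,0,0.12],"grip": 0,"roll": 0}]}}

```text
time_s: 7.47
tool_pos: [440.6, 401.7, 226.2]
ee_rot: [3.141, 0.002, -2.729]
contact_force: [1.0, 0.2, 0.3]
gripper_width: 0.996
```

```bash
cat > look.py <<'E'
import sys
from h import *
from scipy.optimize import least_squares
np.set_printoptions(precision=1,suppress=True)
def fixc(p,r):
    s=least_squares(lambda c:np.hypot(*(p[:,:2]-c).T)-r,p[:,:2].mean(0),loss="soft_l1",f_scale=1.5); return s.x,np.median(np.abs(s.fun))
tag=sys.argv[1]; full=np.ones((384,512),bool)
for n in("top","side"):
    d=robot.get_image(n); cv2.imwrite(f"pics/{n}{tag}.png",d["img"][:,:,::-1])
    P=cloud(d,full)
    for a in sys.argv[2:]:   # x,y,footz
        x,y,z=map(float,a.split(","))
        q=P[np.hypot(P[:,0]-x,P[:,1]-y)<40]; b=q[(q[:,2]>z+12)&(q[:,2]<z+94)]; t=q[(q[:,2]>z+141)&(q[:,2]<z+152)]
        print(n,a,"body",fixc(b,28) if len(b)>20 else 0,"captop",len(t),t.mean(0) if len(t) else 0)
print(robot.sense()["tool_pos"])
E
python3 look.py 1 440,402,6
```

```text
top 440,402,6 body (array([440.5, 400.9]), np.float64(0.42503617736220534)) captop 0 0
side 440,402,6 body (array([489.8, 422.7]), np.float64(0.6049206912315839)) captop 58 [443.1 400.9 149.6]
[442.4 403.9 230.3]
```

View pics/side1.png

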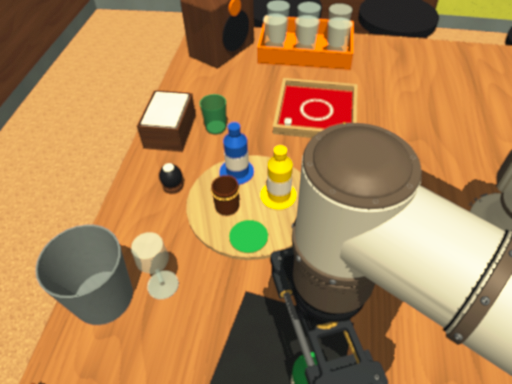

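View pics/top1.png

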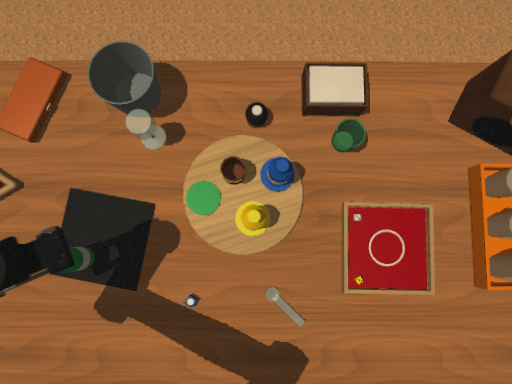

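Green is standing on the mat, with its cap seen at side (305,368), and its coaster is clear at side (248,236). Next, yellow.

>>> {"api": "arm_command", "payload": {"steps": [{"delta_pos": [0.048,-0.21,0.01],"grip": 0,"roll": 0},{"delta_pos": [0.048,-0.21,0.01],"grip": 0,"roll": 0},{"delta_pos": [0.048,-0.21,0.01],"grip": 0,"roll": 0},{"delta_pos": [0.048,-0.21,0.01],"grip": 0,"roll": 0},{"delta_pos": [0.048,-0.21,0.01],"grip": 0,"roll": 0},{"delta_pos": [0.096,-0.42,0.01],"grip": 0,"roll": 0},{"delta_pos": [0.096,-0.42,0.01],"grip": 0,"roll": 0},{"delta_pos": [0.096,-0.42,0.01],"grip": 0,"roll": 0},{"delta_pos": [0.096,-0.42,0.01],"grip": 0,"roll": 0},{"delta_pos": [0.096,-0.42,0.01],"grip": 0,"roll": 0}]}}

```text
time_s: 8.4
tool_pos: [532.9, -6.5, 233.1]
ee_rot: [3.141, -0.0, -2.729]
contact_force: [1.3, 1.0, -0.6]
gripper_width: 1.0
```

>>> {"api": "arm_command", "payload": {"steps": [{"delta_pos": [0,0,0],"grip": 0,"roll": 0},{"delta_pos": [0,0,0],"grip": 0,"roll": 0},{"delta_pos": [0,0,0],"grip": 0,"roll": 0}]}}

```text
time_s: 8.65
tool_pos: [532.7, -4.8, 232.9]
ee_rot: [3.141, -0.001, -2.731]
contact_force: [-0.2, 0.5, 0.5]
gripper_width: 1.003
```

>>> {"api": "arm_command", "payload": {"steps": [{"delta_pos": [0.0035,-0.013,0],"grip": 0,"roll": 0},{"delta_pos": [0.0035,-0.013,-0.03],"grip": 0,"roll": 0},{"delta_pos": [0.0035,-0.013,-0.06],"grip": 0,"roll": 0},{"delta_pos": [0.0035,-0.013,-0.09],"grip": 0,"roll": 0},{"delta_pos": [0.0035,-0.013,-0.11],"grip": 0,"roll": 0},{"delta_pos": [0.0035,-0.013,-0.116],"grip": 0,"roll": 0},{"delta_pos": [0.0035,-0.013,-0.116],"grip": 0,"roll": 0},{"delta_pos": [0.0035,-0.013,-0.116],"grip": 0,"roll": 0}]}}

```text
time_s: 9.32
tool_pos: [537.2, -16.6, 118.3]
ee_rot: [-3.141, 0.001, -2.728]
contact_force: [0.2, -0.8, -0.1]
gripper_width: 1.0
```

>>> {"api": "arm_command", "payload": {"steps": [{"delta_pos": [0,0,0],"grip": 1,"roll": 0},{"delta_pos": [0,0,0],"grip": 1,"roll": 0},{"delta_pos": [0,0,0],"grip": 1,"roll": 0},{"delta_pos": [0,0,0],"grip": 1,"roll": 0},{"delta_pos": [0,0,0],"grip": 1,"roll": 0},{"delta_pos": [0,0,0],"grip": 1,"roll": 0},{"delta_pos": [0,0,0],"grip": 1,"roll": 0},{"delta_pos": [0,0,0],"grip": 1,"roll": 0}]}}

```text
time_s: 9.98
tool_pos: [536.8, -17.9, 117.9]
ee_rot: [-3.141, 0.001, -2.73]
contact_force: [-0.1, -1.2, 1.9]
gripper_width: 0.635
```

>>> {"api": "arm_command", "payload": {"steps": [{"delta_pos": [0,0,0.006],"grip": 1,"roll": 0},{"delta_pos": [0,0,0.018],"grip": 1,"roll": 0},{"delta_pos": [0,0,0.036],"grip": 1,"roll": 0},{"delta_pos": [0,0,0.05],"grip": 1,"roll": 0},{"delta_pos": [-0.003,0.01,0.058],"grip": 1,"roll": 0},{"delta_pos": [-0.009,0.03,0.06],"grip": 1,"roll": 0},{"delta_pos": [-0.017,0.056,0.06],"grip": 1,"roll": 0},{"delta_pos": [-0.026,0.085,0.06],"grip": 1,"roll": 0},{"delta_pos": [-0.035,0.115,0.06],"grip": 1,"roll": 0},{"delta_pos": [-0.044,0.145,0.06],"grip": 1,"roll": 0}]}}

```text
time_s: 10.82
tool_pos: [490.7, 128.6, 176.8]
ee_rot: [3.141, -0.002, -2.731]
contact_force: [1.3, -0.1, -3.9]
gripper_width: 0.635
```

>>> {"api": "arm_command", "payload": {"steps": [{"delta_pos": [-0.009,0.03,0],"grip": 1,"roll": 0},{"delta_pos": [-0.018,0.06,0],"grip": 1,"roll": 0},{"delta_pos": [-0.027,0.09,0],"grip": 1,"roll": 0},{"delta_pos": [-0.036,0.118,0],"grip": 1,"roll": 0},{"delta_pos": [-0.044,0.143,-0.01],"grip": 1,"roll": 0},{"delta_pos": [-0.049,0.16,-0.02],"grip": 1,"roll": 0},{"delta_pos": [-0.052,0.17,-0.035],"grip": 1,"roll": 0},{"delta_pos": [-0.053,0.173,-0.05],"grip": 1,"roll": 0},{"delta_pos": [-0.053,0.173,-0.06],"grip": 1,"roll": 0},{"delta_pos": [-0.053,0.173,-0.066],"grip": 1,"roll": 0}]}}

```text
time_s: 11.65
tool_pos: [438.0, 299.6, 109.5]
ee_rot: [-3.14, -0.004, -2.73]
contact_force: [0.0, -0.2, -3.1]
gripper_width: 0.638
```

>>> {"api": "arm_command", "payload": {"steps": [{"delta_pos": [0,0,-0.002],"grip": 1,"roll": 0},{"delta_pos": [0,0,-0.004],"grip": 1,"roll": 0},{"delta_pos": [0,0,-0.006],"grip": 1,"roll": 0},{"delta_pos": [0,0,-0.0065],"grip": 1,"roll": 0},{"delta_pos": [0,0,-0.007],"grip": 1,"roll": 0},{"delta_pos": [0,0,-0.007],"grip": 1,"roll": 0}]}}

```text
time_s: 12.15
tool_pos: [439.8, 300.3, 105.0]
ee_rot: [3.141, 0.001, -2.73]
contact_force: [-0.2, 0.0, -3.2]
gripper_width: 0.637
```

>>> {"api": "arm_command", "payload": {"steps": [{"delta_pos": [0,0,-0.0005],"grip": 1,"roll": 0},{"delta_pos": [0,0,-0.001],"grip": 1,"roll": 0},{"delta_pos": [0,0,-0.001],"grip": 1,"roll": 0}]}}

```text
time_s: 12.4
tool_pos: [440.2, 300.5, 104.9]
ee_rot: [3.142, 0.002, -2.729]
contact_force: [-0.4, -2.0, 6.1]
gripper_width: 0.641
```

>>> {"api": "arm_command", "payload": {"steps": [{"delta_pos": [0,0,0],"grip": 0,"roll": 0},{"delta_pos": [0,0,0],"grip": 0,"roll": 0},{"delta_pos": [0,0,0],"grip": 0,"roll": 0},{"delta_pos": [0,0,0],"grip": 0,"roll": 0},{"delta_pos": [0,0,0.02],"grip": 0,"roll": 0},{"delta_pos": [0,0,0.05],"grip": 0,"roll": 0},{"delta_pos": [0,0,0.09],"grip": 0,"roll": 0},{"delta_pos": [0,0,0.13],"grip": 0,"roll": 0}]}}

```text
time_s: 13.07
tool_pos: [439.0, 299.9, 234.2]
ee_rot: [-3.141, -0.002, -2.73]
contact_force: [0.4, 0.3, -0.2]
gripper_width: 0.993
```

>>> {"api": "arm_command", "payload": {"steps": [{"delta_pos": [0.02,-0.036,0],"grip": 0,"roll": 0},{"delta_pos": [0.04,-0.073,0],"grip": 0,"roll": 0},{"delta_pos": [0.06,-0.109,0],"grip": 0,"roll": 0},{"delta_pos": [0.08,-0.146,0],"grip": 0,"roll": 0},{"delta_pos": [0.1,-0.182,0],"grip": 0,"roll": 0},{"delta_pos": [0.12,-0.219,0],"grip": 0,"roll": 0},{"delta_pos": [0.14,-0.255,0],"grip": 0,"roll": 0},{"delta_pos": [0.16,-0.292,0],"grip": 0,"roll": 0},{"delta_pos": [0.18,-0.33,0],"grip": 0,"roll": 0},{"delta_pos": [0.194,-0.356,0],"grip": 0,"roll": 0}]}}

```text
time_s: 13.9
tool_pos: [634.5, -58.5, 233.0]
ee_rot: [-3.141, -0.0, -2.731]
contact_force: [0.9, 1.2, 0.9]
gripper_width: 1.0
```

>>> {"api": "arm_command", "payload": {"steps": [{"delta_pos": [0.012,-0.023,0],"grip": 0,"roll": 0},{"delta_pos": [0.012,-0.023,0],"grip": 0,"roll": 0},{"delta_pos": [0.012,-0.023,0],"grip": 0,"roll": 0}]}}

```text
time_s: 14.15
tool_pos: [645.6, -79.9, 232.3]
ee_rot: [3.141, -0.001, -2.732]
contact_force: [0.1, -0.3, -0.8]
gripper_width: 1.002
```

```bash
python3 look.py 2 440,402,6 440,300,6 646,-79,19
```

```text
top 440,402,6 body (array([440.5, 400.9]), np.float64(0.4384405618920262)) captop 154 [440.3 398.6 151.4]
top 440,300,6 body (array([440.2, 298.5]), np.float64(0.25745453010185315)) captop 150 [440.1 298.4 151.3]
top 646,-79,19 body (array([646.9, -79.9]), np.float64(0.20288735485315001)) captop 28 [646.2 -74.7 164.8]
side 440,402,6 body (array([439.1, 400.8]), np.float64(0.12352586488447237)) captop 279 [439.5 402.5 149.8]
side 440,300,6 body (array([438.8, 300.4]), np.float64(0.4196108303276773)) captop 236 [438.4 301.6 149.8]
side 646,-79,19 body (array([645.1, -78.4]), np.float64(0.6614814519673153)) captop 81 [644.8 -75.1 162.3]
[645.2 -78.2 233.1]
```

View pics/side2.png

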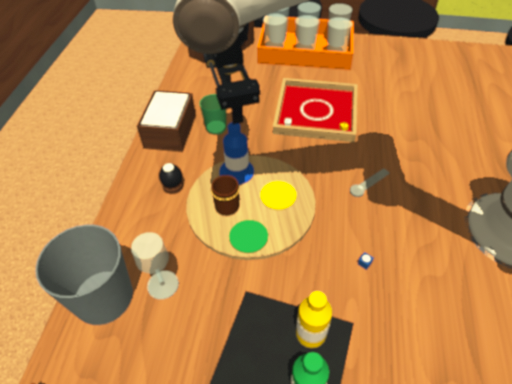

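Green and yellow stand upright on the mat at side (312,370) and (314,320), and the gripper is centred over blue. Grasping blue.

>>> {"api": "arm_command", "payload": {"steps": [{"delta_pos": [0,0,-0.03],"grip": 0,"roll": 0},{"delta_pos": [0,0,-0.06],"grip": 0,"roll": 0},{"delta_pos": [0,0,-0.09],"grip": 0,"roll": 0},{"delta_pos": [0,0,-0.11],"grip": 0,"roll": 0},{"delta_pos": [0,0,-0.116],"grip": 0,"roll": 0},{"delta_pos": [0,0,-0.116],"grip": 0,"roll": 0},{"delta_pos": [0,0,-0.116],"grip": 0,"roll": 0}]}}

```text
time_s: 14.83
tool_pos: [646.2, -77.9, 118.9]
ee_rot: [-3.14, 0.002, -2.728]
contact_force: [1.0, 0.4, 0.4]
gripper_width: 0.997
```

>>> {"api": "arm_command", "payload": {"steps": [{"delta_pos": [0,0,0],"grip": 1,"roll": 0},{"delta_pos": [0,0,0],"grip": 1,"roll": 0},{"delta_pos": [0,0,0],"grip": 1,"roll": 0},{"delta_pos": [0,0,0],"grip": 1,"roll": 0},{"delta_pos": [0,0,0],"grip": 1,"roll": 0},{"delta_pos": [0,0,0],"grip": 1,"roll": 0},{"delta_pos": [0,0,0],"grip": 1,"roll": 0},{"delta_pos": [0,0,0],"grip": 1,"roll": 0}]}}

```text
time_s: 15.5
tool_pos: [645.9, -79.0, 118.0]
ee_rot: [-3.141, 0.001, -2.73]
contact_force: [0.2, -1.6, 1.0]
gripper_width: 0.634
```

>>> {"api": "arm_command", "payload": {"steps": [{"delta_pos": [0,0,0.006],"grip": 1,"roll": 0},{"delta_pos": [0,0,0.02],"grip": 1,"roll": 0},{"delta_pos": [0,0,0.045],"grip": 1,"roll": 0},{"delta_pos": [0,0,0.07],"grip": 1,"roll": 0},{"delta_pos": [0,0,0.092],"grip": 1,"roll": 0},{"delta_pos": [-0.002,0.006,0.106],"grip": 1,"roll": 0},{"delta_pos": [-0.005,0.02,0.11],"grip": 1,"roll": 0},{"delta_pos": [-0.01,0.041,0.11],"grip": 1,"roll": 0},{"delta_pos": [-0.017,0.069,0.11],"grip": 1,"roll": 0},{"delta_pos": [-0.025,0.1,0.11],"grip": 1,"roll": 0}]}}

```text
time_s: 16.33
tool_pos: [618.6, 22.4, 225.3]
ee_rot: [3.14, -0.004, -2.732]
contact_force: [1.4, 0.8, -4.2]
gripper_width: 0.633
```

>>> {"api": "arm_command", "payload": {"steps": [{"delta_pos": [-0.008,0.032,0],"grip": 1,"roll": 0},{"delta_pos": [-0.016,0.064,0],"grip": 1,"roll": 0},{"delta_pos": [-0.024,0.097,0],"grip": 1,"roll": 0},{"delta_pos": [-0.032,0.13,0],"grip": 1,"roll": 0},{"delta_pos": [-0.04,0.163,0],"grip": 1,"roll": 0},{"delta_pos": [-0.048,0.196,0],"grip": 1,"roll": 0},{"delta_pos": [-0.056,0.229,-0.005],"grip": 1,"roll": 0},{"delta_pos": [-0.064,0.261,-0.015],"grip": 1,"roll": 0},{"delta_pos": [-0.071,0.29,-0.03],"grip": 1,"roll": 0},{"delta_pos": [-0.077,0.313,-0.045],"grip": 1,"roll": 0}]}}

```text
time_s: 17.17
tool_pos: [541.0, 336.9, 180.3]
ee_rot: [3.141, -0.003, -2.728]
contact_force: [1.2, -0.5, -4.1]
gripper_width: 0.635
```

>>> {"api": "arm_command", "payload": {"steps": [{"delta_pos": [-0.003,0.012,-0.015],"grip": 1,"roll": 0},{"delta_pos": [-0.004,0.017,-0.03],"grip": 1,"roll": 0},{"delta_pos": [-0.004,0.018,-0.045],"grip": 1,"roll": 0},{"delta_pos": [-0.004,0.018,-0.058],"grip": 1,"roll": 0},{"delta_pos": [-0.004,0.018,-0.068],"grip": 1,"roll": 0},{"delta_pos": [-0.004,0.018,-0.073],"grip": 1,"roll": 0},{"delta_pos": [-0.004,0.018,-0.076],"grip": 1,"roll": 0},{"delta_pos": [-0.004,0.018,-0.078],"grip": 1,"roll": 0},{"delta_pos": [-0.004,0.018,-0.078],"grip": 1,"roll": 0}]}}

```text
time_s: 17.92
tool_pos: [539.8, 352.6, 105.3]
ee_rot: [3.141, 0.002, -2.73]
contact_force: [0.9, -0.3, -2.7]
gripper_width: 0.634
```

>>> {"api": "arm_command", "payload": {"steps": [{"delta_pos": [0,0,-0.0005],"grip": 1,"roll": 0},{"delta_pos": [0,0,-0.001],"grip": 1,"roll": 0},{"delta_pos": [0,0,-0.001],"grip": 1,"roll": 0}]}}

```text
time_s: 18.17
tool_pos: [540.3, 352.8, 105.0]
ee_rot: [3.141, 0.003, -2.73]
contact_force: [0.1, -0.9, 1.9]
gripper_width: 0.634
```

>>> {"api": "arm_command", "payload": {"steps": [{"delta_pos": [0,0,0],"grip": 0,"roll": 0},{"delta_pos": [0,0,0],"grip": 0,"roll": 0},{"delta_pos": [0,0,0],"grip": 0,"roll": 0},{"delta_pos": [0,0,0],"grip": 0,"roll": 0},{"delta_pos": [0,0,0.02],"grip": 0,"roll": 0},{"delta_pos": [0,0,0.05],"grip": 0,"roll": 0},{"delta_pos": [0,0,0.09],"grip": 0,"roll": 0},{"delta_pos": [0,0,0.13],"grip": 0,"roll": 0}]}}

```text
time_s: 18.83
tool_pos: [539.0, 351.9, 234.1]
ee_rot: [-3.141, -0.002, -2.73]
contact_force: [0.5, 0.6, 0.2]
gripper_width: 0.999
```

>>> {"api": "arm_command", "payload": {"steps": [{"delta_pos": [0.003,-0.04,0],"grip": 0,"roll": 0},{"delta_pos": [0.006,-0.08,0],"grip": 0,"roll": 0},{"delta_pos": [0.01,-0.12,0],"grip": 0,"roll": 0},{"delta_pos": [0.01,-0.16,0],"grip": 0,"roll": 0},{"delta_pos": [0.01,-0.2,0],"grip": 0,"roll": 0},{"delta_pos": [0.01,-0.24,0],"grip": 0,"roll": 0},{"delta_pos": [0.01,-0.28,0],"grip": 0,"roll": 0},{"delta_pos": [0.01,-0.31,0],"grip": 0,"roll": 0},{"delta_pos": [0.01,-0.322,0],"grip": 0,"roll": 0},{"delta_pos": [0.01,-0.322,0],"grip": 0,"roll": 0}]}}

```text
time_s: 19.67
tool_pos: [549.3, 28.0, 233.7]
ee_rot: [-3.142, 0.0, -2.733]
contact_force: [-0.3, 0.6, 0.2]
gripper_width: 1.002
```

```bash
python3 look.py 3 540,352,6; python3 - <<'E'
from h import *
from scipy.optimize import least_squares
np.set_printoptions(precision=1,suppress=True)
def fixc(p,r):
    s=least_squares(lambda c:np.hypot(*(p[:,:2]-c).T)-r,p[:,:2].mean(0),loss="soft_l1",f_scale=1.5); return s.x,np.median(np.abs(s.fun))
full=np.ones((384,512),bool)
for n in("top","side"):
    d=robot.get_image(n); P=cloud(d,full); hsv=cv2.cvtColor(d["img"],cv2.COLOR_RGB2HSV)
    for c,h,e in(("green",(50,80),(589,108)),("yellow",(24,34),(537,-17)),("blue",(100,125),(646,-79))):
        m=((hsv[...,0]>=h[0])&(hsv[...,0]<=h[1])&(hsv[...,1]>170)).astype(np.uint8)
        for k in cv2.findContours(m,0,1)[0]:
            if cv2.contourArea(k)<100: continue
            w=onplane(d,k.reshape(-1,2),19)
            if np.hypot(*(w[:,:2].mean(0)-e))<25: 
                M=np.zeros_like(m);cv2.drawContours(M,[k],-1,1,-1);v,u=np.nonzero(M);W=onplane(d,np.c_[u,v],19)
                print(n,c,"circ",circ(w),"centroid",W.mean(0)[:2])
    for (x,y,z0) in((651,30,88),(651,30,60)):
        q=P[np.hypot(P[:,0]-x,P[:,1]-y)<36]
        q=q[(q[:,2]>86)&(q[:,2]<95)] if z0==88 else q[(q[:,2]>25)&(q[:,2]<80)&(np.hypot(q[:,0]-x,q[:,1]-y)>22)]
        if len(q)>20: print(n,"cup",z0,len(q),fixc(q,28 if z0==88 else 29.5))
E
```

```text
top 540,352,6 body 0 captop 0 0
side 540,352,6 body (array([539.4, 353.1]), np.float64(0.352818720636364)) captop 251 [539.3 353.8 149.7]
[549.7  30.5 233.6]
top blue circ (array([654.8, -88.2]), np.float64(32.001869397662226)) centroid [655.7 -90.1]
top cup 88 32 (array([651.6,  29.2]), np.float64(1.1386786031822265))
side green circ (array([587.6, 108.1]), np.float64(38.439628949818974)) centroid [587.5 108.8]
side yellow circ (array([537.4, -13.7]), np.float64(39.6809966781126)) centroid [537.3 -12.9]
side blue circ (array([644.6, -78.9]), np.float64(35.08472380477053)) centroid [643.8 -80. ]
side cup 88 120 (array([650.3,  31.2]), np.float64(1.2155477247035833))
side cup 60 666 (array([649.8,  32.3]), np.float64(1.9731337979650228))
```

View pics/side3.png

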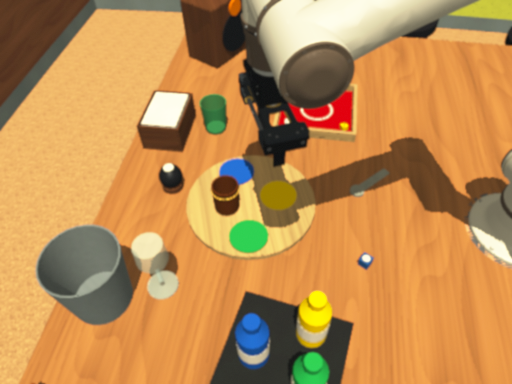

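View pics/top3.png

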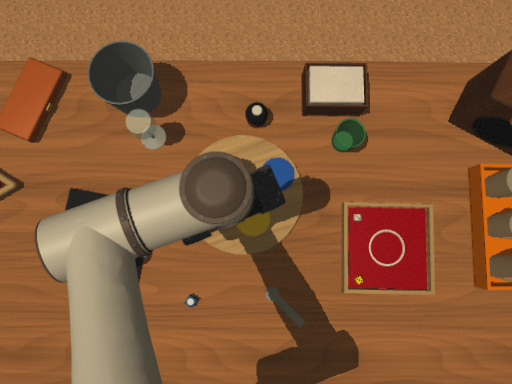

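All three bottles stand on the mat at side (254,340), (313,320) and (312,370). The cup is untouched at side (225,195). I gave 0.01 instead of 0.11 in x by mistake, so the gripper stopped short in front of the cup. That did no harm, and I'm moving on over the cup now.

>>> {"api": "arm_command", "payload": {"steps": [{"delta_pos": [0.035,0,0],"grip": 0,"roll": 0},{"delta_pos": [0.07,0,0],"grip": 0,"roll": 0},{"delta_pos": [0.095,0,0],"grip": 0,"roll": 0},{"delta_pos": [0.101,0,0],"grip": 0,"roll": 0},{"delta_pos": [0.101,0,-0.03],"grip": 0,"roll": 0},{"delta_pos": [0.101,0,-0.065],"grip": 0,"roll": 0},{"delta_pos": [0.101,0,-0.09],"grip": 0,"roll": 0},{"delta_pos": [0.101,0,-0.1],"grip": 0,"roll": 0},{"delta_pos": [0.101,0,-0.1],"grip": 0,"roll": 0}], "force": 12}}

```text
time_s: 20.62
tool_pos: [648.7, 31.1, 130.4]
ee_rot: [3.14, -0.006, -2.728]
contact_force: [0.7, -0.6, 0.3]
gripper_width: 0.999
```

>>> {"api": "arm_command", "payload": {"steps": [{"delta_pos": [0,0,-0.02],"grip": 0,"roll": 0},{"delta_pos": [0,0,-0.04],"grip": 0,"roll": 0},{"delta_pos": [0,0,-0.058],"grip": 0,"roll": 0},{"delta_pos": [0,0,-0.068],"grip": 0,"roll": 0},{"delta_pos": [0,0,-0.07],"grip": 0,"roll": 0},{"delta_pos": [0,0,-0.07],"grip": 0,"roll": 0},{"delta_pos": [0,0,-0.07],"grip": 0,"roll": 0}]}}

```text
time_s: 21.2
tool_pos: [651.7, 30.7, 65.3]
ee_rot: [-3.141, 0.003, -2.729]
contact_force: [0.1, 0.6, 0.4]
gripper_width: 0.997
```

>>> {"api": "arm_command", "payload": {"steps": [{"delta_pos": [0,0,0],"grip": 1,"roll": 0},{"delta_pos": [0,0,0],"grip": 1,"roll": 0},{"delta_pos": [0,0,0],"grip": 1,"roll": 0},{"delta_pos": [0,0,0],"grip": 1,"roll": 0},{"delta_pos": [0,0,0],"grip": 1,"roll": 0},{"delta_pos": [0,0,0],"grip": 1,"roll": 0},{"delta_pos": [0,0,0],"grip": 1,"roll": 0},{"delta_pos": [0,0,0],"grip": 1,"roll": 0}]}}

```text
time_s: 21.87
tool_pos: [650.7, 30.2, 63.8]
ee_rot: [-3.141, 0.0, -2.73]
contact_force: [0.4, -1.5, 1.6]
gripper_width: 0.678
```

>>> {"api": "arm_command", "payload": {"steps": [{"delta_pos": [0,0,0.006],"grip": 1,"roll": 0},{"delta_pos": [0,0,0.02],"grip": 1,"roll": 0},{"delta_pos": [0,0,0.038],"grip": 1,"roll": 0},{"delta_pos": [0,0,0.052],"grip": 1,"roll": 0},{"delta_pos": [-0.003,-0.006,0.06],"grip": 1,"roll": 0},{"delta_pos": [-0.01,-0.021,0.062],"grip": 1,"roll": 0},{"delta_pos": [-0.021,-0.043,0.062],"grip": 1,"roll": 0},{"delta_pos": [-0.034,-0.07,0.062],"grip": 1,"roll": 0},{"delta_pos": [-0.048,-0.099,0.062],"grip": 1,"roll": 0},{"delta_pos": [-0.062,-0.128,0.062],"grip": 1,"roll": 0}]}}

```text
time_s: 22.7
tool_pos: [585.9, -99.6, 124.4]
ee_rot: [3.14, -0.002, -2.73]
contact_force: [0.2, -0.1, -1.9]
gripper_width: 0.676
```

>>> {"api": "arm_command", "payload": {"steps": [{"delta_pos": [-0.015,-0.03,0],"grip": 1,"roll": 0},{"delta_pos": [-0.03,-0.06,0],"grip": 1,"roll": 0},{"delta_pos": [-0.045,-0.09,0],"grip": 1,"roll": 0},{"delta_pos": [-0.06,-0.121,0],"grip": 1,"roll": 0},{"delta_pos": [-0.075,-0.152,0],"grip": 1,"roll": 0},{"delta_pos": [-0.09,-0.183,0],"grip": 1,"roll": 0},{"delta_pos": [-0.103,-0.21,0],"grip": 1,"roll": 0},{"delta_pos": [-0.113,-0.232,-0.005],"grip": 1,"roll": 0},{"delta_pos": [-0.12,-0.246,-0.012],"grip": 1,"roll": 0},{"delta_pos": [-0.122,-0.25,-0.022],"grip": 1,"roll": 0}]}}

```text
time_s: 23.53
tool_pos: [463.6, -350.1, 102.9]
ee_rot: [3.141, -0.001, -2.734]
contact_force: [0.2, 0.2, -1.7]
gripper_width: 0.676
```

>>> {"api": "arm_command", "payload": {"steps": [{"delta_pos": [0,-0.0015,-0.012],"grip": 1,"roll": 0},{"delta_pos": [0,-0.0015,-0.024],"grip": 1,"roll": 0},{"delta_pos": [0,-0.0015,-0.034],"grip": 1,"roll": 0},{"delta_pos": [0,-0.0015,-0.039],"grip": 1,"roll": 0},{"delta_pos": [0,-0.0015,-0.042],"grip": 1,"roll": 0},{"delta_pos": [0,-0.0015,-0.044],"grip": 1,"roll": 0},{"delta_pos": [0,-0.0015,-0.044],"grip": 1,"roll": 0}]}}

```text
time_s: 24.12
tool_pos: [466.5, -349.0, 59.4]
ee_rot: [3.141, -0.0, -2.729]
contact_force: [-0.7, -0.1, -1.1]
gripper_width: 0.677
```

>>> {"api": "arm_command", "payload": {"steps": [{"delta_pos": [0,0,-0.001],"grip": 1,"roll": 0},{"delta_pos": [0,0,-0.001],"grip": 1,"roll": 0}]}}

```text
time_s: 24.28
tool_pos: [466.8, -349.2, 58.9]
ee_rot: [-3.141, 0.001, -2.73]
contact_force: [-0.3, 0.1, -2.1]
gripper_width: 0.678
```

>>> {"api": "arm_command", "payload": {"steps": [{"delta_pos": [0,0,-0.0005],"grip": 1,"roll": 0},{"delta_pos": [0,0,-0.001],"grip": 1,"roll": 0},{"delta_pos": [0,0,-0.001],"grip": 1,"roll": 0}]}}

```text
time_s: 24.53
tool_pos: [466.7, -349.3, 57.8]
ee_rot: [-3.141, 0.0, -2.73]
contact_force: [0.5, 0.9, -1.0]
gripper_width: 0.681
```

>>> {"api": "arm_command", "payload": {"steps": [{"delta_pos": [0,0,-0.0005],"grip": 1,"roll": 0},{"delta_pos": [0,0,-0.001],"grip": 1,"roll": 0},{"delta_pos": [0,0,-0.001],"grip": 1,"roll": 0}]}}

```text
time_s: 24.78
tool_pos: [466.8, -349.4, 57.6]
ee_rot: [-3.141, 0.0, -2.729]
contact_force: [-0.3, 0.4, 4.3]
gripper_width: 0.677
```

>>> {"api": "arm_command", "payload": {"steps": [{"delta_pos": [0,0,0],"grip": 0,"roll": 0},{"delta_pos": [0,0,0],"grip": 0,"roll": 0},{"delta_pos": [0,0,0],"grip": 0,"roll": 0},{"delta_pos": [0,0,0],"grip": 0,"roll": 0},{"delta_pos": [0,0,0.02],"grip": 0,"roll": 0},{"delta_pos": [0,0,0.05],"grip": 0,"roll": 0},{"delta_pos": [0,0,0.09],"grip": 0,"roll": 0},{"delta_pos": [0,0,0.13],"grip": 0,"roll": 0},{"delta_pos": [0,0,0.165],"grip": 0,"roll": 0},{"delta_pos": [0,0,0.177],"grip": 0,"roll": 0}], "force": 25}}

```text
time_s: 25.62
tool_pos: [468.5, -350.7, 240.1]
ee_rot: [-3.133, 0.006, -2.729]
contact_force: [1.2, -0.2, -0.0]
gripper_width: 1.0
```

>>> {"api": "arm_command", "payload": {"steps": [{"delta_pos": [0,0.04,0],"grip": 0,"roll": 0},{"delta_pos": [0,0.08,0],"grip": 0,"roll": 0},{"delta_pos": [0,0.12,0],"grip": 0,"roll": 0},{"delta_pos": [0,0.16,0],"grip": 0,"roll": 0},{"delta_pos": [0,0.2,0],"grip": 0,"roll": 0},{"delta_pos": [0,0.24,0],"grip": 0,"roll": 0},{"delta_pos": [0,0.28,0],"grip": 0,"roll": 0},{"delta_pos": [0,0.32,0],"grip": 0,"roll": 0},{"delta_pos": [0,0.36,0],"grip": 0,"roll": 0},{"delta_pos": [0,0.4,0],"grip": 0,"roll": 0}]}}

```text
time_s: 26.45
tool_pos: [465.9, 52.7, 233.6]
ee_rot: [3.142, 0.0, -2.73]
contact_force: [-0.1, -0.2, -0.4]
gripper_width: 1.003
```

```bash
python3 look.py 4 540,352,6 440,402,6 440,300,6; python3 - <<'E'
from h import *
from scipy.optimize import least_squares
np.set_printoptions(precision=1,suppress=True)
full=np.ones((384,512),bool)
for n in("top","side"):
    d=robot.get_image(n); P=cloud(d,full)
    hsv=cv2.cvtColor(d["img"],cv2.COLOR_RGB2HSV); w=((hsv[...,1]<110)&(hsv[...,2]>150))
    v,u=np.nonzero(w); X=onplane(d,np.c_[u,v],9); rr=np.hypot(X[:,0]-466,X[:,1]+351); X=X[(rr>36)&(rr<52)]
    print("ring",len(X),circ(X))
    q=P[np.hypot(P[:,0]-466,P[:,1]+349.5)<37]; q=q[(q[:,2]>79)&(q[:,2]<90)]
    s=least_squares(lambda c:np.hypot(*(q[:,:2]-c).T)-28,[466,-349.],loss="soft_l1")
    print("cup",len(q),s.x,np.median(abs(s.fun)),"rim z",q[:,2].mean())
    c=cv2.resize(d["img"][60:320,320:450] if n=="top" else d["img"][60:160,250:380],None,fx=3,fy=3)
E
```

```text
top 540,352,6 body (array([541., 351.]), np.float64(0.3877124325264045)) captop 146 [540.6 350.7 151.6]
top 440,402,6 body (array([440.5, 400.9]), np.float64(0.4153091517644505)) captop 151 [440.2 398.8 151.5]
top 440,300,6 body (array([440.3, 298.5]), np.float64(0.3248149867183763)) captop 124 [442.  298.7 151.6]
side 540,352,6 body (array([539.5, 353.1]), np.float64(0.34892172174421177)) captop 252 [539.3 353.9 149.7]
side 440,402,6 body (array([439.1, 400.7]), np.float64(0.1448962515859371)) captop 279 [439.5 402.7 149.8]
side 440,300,6 body (array([438.9, 300.4]), np.float64(0.408163473658572)) captop 238 [438.4 301.4 149.9]
[466.7  55.3 233.6]
ring 147 (array([ 467.1, -350.8]), np.float64(42.448296696842704))
cup 165 [ 466.9 -349.2] 1.1111585710714706 rim z 83.64082231342356
ring 0 (array([0., 0.]), np.float64(0.0))
cup 0 [ 466. -349.] nan rim z nan
  return _methods._mean(a, axis=axis, dtype=dtype,
  ret = ret.dtype.type(ret / rcount)
<stdin>:12: RuntimeWarning: Mean of empty slice.
```

View pics/top4.png

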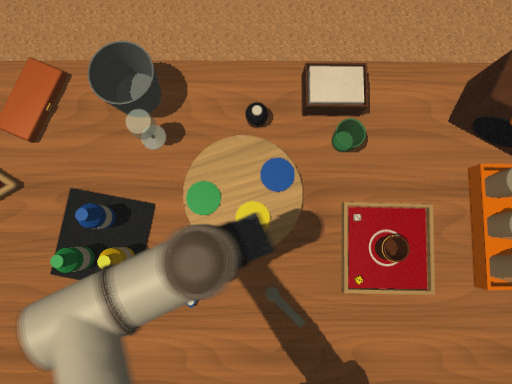

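View pics/side4.png

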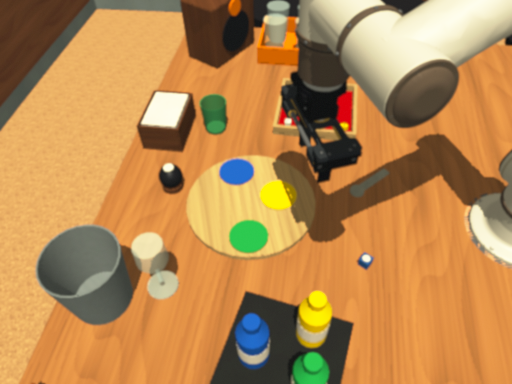

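The cup sits centred in the ring at top (390,248), with 2 mm or less between the ring fit and the cup fit. Measuring the bare coasters.

```bash
python3 - <<'E'
from h import *
np.set_printoptions(precision=1,suppress=True)
for n in("top","side"):
    d=robot.get_image(n); hsv=cv2.cvtColor(d["img"],cv2.COLOR_RGB2HSV)
    for c,h,e in(("green",(50,85),(589,108)),("yellow",(24,34),(537,-17)),("blue",(100,125),(646,-79))):
        m=((hsv[...,0]>=h[0])&(hsv[...,0]<=h[1])&(hsv[...,1]>150)).astype(np.uint8)
        v,u=np.nonzero(m);W=onplane(d,np.c_[u,v],19); k=np.hypot(*(W[:,:2]-e).T)<55; W=W[k]
        print(n,c,len(W),W.mean(0)[:2],"mid",(W.min(0)+W.max(0))[:2]/2,"ext",(W.max(0)-W.min(0))[:2])
E
```

```text
top green 7 [617.2  96.2] mid [616.6  93.1] ext [17.5 42.4]
top yellow 445 [555.4 -22.3] mid [552.4 -17.6] ext [56.8 83.9]
top blue 850 [648.  -80.2] mid [648.6 -79.9] ext [80.7 80. ]
side green 908 [587.9 108.9] mid [588.1 108.1] ext [79.9 79.3]
side yellow 844 [539.4 -13.5] mid [539.3 -15. ] ext [83.7 88.9]
side blue 617 [646.7 -74.5] mid [646.5 -74.8] ext [78.9 77.9]
```

>>> {"api": "arm_command", "payload": {"steps": [{"delta_pos": [0,0,0],"grip": 0,"roll": 0},{"delta_pos": [0,0,0],"grip": 0,"roll": 0},{"delta_pos": [0,0,0],"grip": 0,"roll": 0}]}}

```text
time_s: 27.0
tool_pos: [466.5, 49.7, 233.5]
ee_rot: [-3.142, -0.0, -2.732]
contact_force: [0.5, 0.1, -0.0]
gripper_width: 0.998
```

>>> {"api": "arm_command", "payload": {"steps": [{"delta_pos": [0.009,0.038,0],"grip": 0,"roll": 0},{"delta_pos": [0.018,0.076,0],"grip": 0,"roll": 0},{"delta_pos": [0.028,0.114,0],"grip": 0,"roll": 0},{"delta_pos": [0.037,0.152,0],"grip": 0,"roll": 0},{"delta_pos": [0.046,0.19,0],"grip": 0,"roll": 0},{"delta_pos": [0.056,0.228,0],"grip": 0,"roll": 0},{"delta_pos": [0.065,0.264,0],"grip": 0,"roll": 0},{"delta_pos": [0.072,0.29,0],"grip": 0,"roll": 0},{"delta_pos": [0.074,0.3015,0],"grip": 0,"roll": 0},{"delta_pos": [0.074,0.3015,0],"grip": 0,"roll": 0}]}}

```text
time_s: 27.83
tool_pos: [540.9, 353.9, 232.2]
ee_rot: [-3.141, -0.001, -2.729]
contact_force: [0.3, -0.0, 0.7]
gripper_width: 0.998
```

>>> {"api": "arm_command", "payload": {"steps": [{"delta_pos": [0,0,0],"grip": 0,"roll": 0},{"delta_pos": [0,0,0],"grip": 0,"roll": 0},{"delta_pos": [0,0,-0.03],"grip": 0,"roll": 0},{"delta_pos": [0,0,-0.065],"grip": 0,"roll": 0},{"delta_pos": [0,0,-0.1],"grip": 0,"roll": 0},{"delta_pos": [0,0,-0.122],"grip": 0,"roll": 0},{"delta_pos": [0,0,-0.129],"grip": 0,"roll": 0},{"delta_pos": [0,0,-0.129],"grip": 0,"roll": 0},{"delta_pos": [0,0,-0.129],"grip": 0,"roll": 0}]}}

```text
time_s: 28.58
tool_pos: [541.4, 352.0, 106.2]
ee_rot: [3.141, 0.002, -2.73]
contact_force: [0.4, 0.6, 1.6]
gripper_width: 1.003
```

>>> {"api": "arm_command", "payload": {"steps": [{"delta_pos": [0,0,0],"grip": 1,"roll": 0},{"delta_pos": [0,0,0],"grip": 1,"roll": 0},{"delta_pos": [0,0,0],"grip": 1,"roll": 0},{"delta_pos": [0,0,0],"grip": 1,"roll": 0},{"delta_pos": [0,0,0],"grip": 1,"roll": 0},{"delta_pos": [0,0,0],"grip": 1,"roll": 0},{"delta_pos": [0,0,0],"grip": 1,"roll": 0},{"delta_pos": [0,0,0],"grip": 1,"roll": 0}]}}

```text
time_s: 29.25
tool_pos: [540.7, 352.3, 104.9]
ee_rot: [-3.141, 0.0, -2.73]
contact_force: [0.4, -0.5, 2.4]
gripper_width: 0.636
```

>>> {"api": "arm_command", "payload": {"steps": [{"delta_pos": [0,0,0.006],"grip": 1,"roll": 0},{"delta_pos": [0,0,0.02],"grip": 1,"roll": 0},{"delta_pos": [0,0,0.038],"grip": 1,"roll": 0},{"delta_pos": [0.001,-0.004,0.052],"grip": 1,"roll": 0},{"delta_pos": [0.003,-0.013,0.06],"grip": 1,"roll": 0},{"delta_pos": [0.008,-0.031,0.062],"grip": 1,"roll": 0},{"delta_pos": [0.014,-0.056,0.062],"grip": 1,"roll": 0},{"delta_pos": [0.021,-0.085,0.062],"grip": 1,"roll": 0},{"delta_pos": [0.029,-0.117,0.062],"grip": 1,"roll": 0},{"delta_pos": [0.037,-0.15,0.062],"grip": 1,"roll": 0}]}}

```text
time_s: 30.08
tool_pos: [576.6, 200.5, 165.4]
ee_rot: [3.141, -0.003, -2.73]
contact_force: [0.1, -0.6, -4.0]
gripper_width: 0.635
```

>>> {"api": "arm_command", "payload": {"steps": [{"delta_pos": [0.008,-0.033,0],"grip": 1,"roll": 0},{"delta_pos": [0.016,-0.066,0],"grip": 1,"roll": 0},{"delta_pos": [0.024,-0.099,0],"grip": 1,"roll": 0},{"delta_pos": [0.032,-0.132,0],"grip": 1,"roll": 0},{"delta_pos": [0.041,-0.165,0],"grip": 1,"roll": 0},{"delta_pos": [0.049,-0.197,0],"grip": 1,"roll": 0},{"delta_pos": [0.056,-0.227,0],"grip": 1,"roll": 0},{"delta_pos": [0.062,-0.252,0],"grip": 1,"roll": 0},{"delta_pos": [0.067,-0.27,-0.008],"grip": 1,"roll": 0},{"delta_pos": [0.069,-0.278,-0.018],"grip": 1,"roll": 0}]}}

```text
time_s: 30.92
tool_pos: [646.4, -78.8, 147.9]
ee_rot: [3.141, -0.0, -2.733]
contact_force: [0.5, 0.2, -4.2]
gripper_width: 0.635
```

>>> {"api": "arm_command", "payload": {"steps": [{"delta_pos": [0.0005,-0.002,-0.01],"grip": 1,"roll": 0},{"delta_pos": [0.0005,-0.002,-0.018],"grip": 1,"roll": 0},{"delta_pos": [0.0005,-0.002,-0.023],"grip": 1,"roll": 0},{"delta_pos": [0.0005,-0.002,-0.026],"grip": 1,"roll": 0},{"delta_pos": [0.0005,-0.002,-0.028],"grip": 1,"roll": 0},{"delta_pos": [0.0005,-0.002,-0.029],"grip": 1,"roll": 0},{"delta_pos": [0.0005,-0.002,-0.029],"grip": 1,"roll": 0},{"delta_pos": [0.0005,-0.002,-0.029],"grip": 1,"roll": 0}]}}

```text
time_s: 31.58
tool_pos: [647.2, -77.2, 120.0]
ee_rot: [-3.141, 0.001, -2.729]
contact_force: [-0.3, -0.5, -3.8]
gripper_width: 0.64
```

>>> {"api": "arm_command", "payload": {"steps": [{"delta_pos": [0,0,-0.0005],"grip": 1,"roll": 0},{"delta_pos": [0,0,-0.001],"grip": 1,"roll": 0},{"delta_pos": [0,0,-0.001],"grip": 1,"roll": 0}]}}

```text
time_s: 31.83
tool_pos: [647.0, -77.7, 118.7]
ee_rot: [-3.142, 0.0, -2.73]
contact_force: [0.4, -0.5, -4.3]
gripper_width: 0.633
```

>>> {"api": "arm_command", "payload": {"steps": [{"delta_pos": [0,0,-0.0005],"grip": 1,"roll": 0},{"delta_pos": [0,0,-0.001],"grip": 1,"roll": 0},{"delta_pos": [0,0,-0.001],"grip": 1,"roll": 0}]}}

```text
time_s: 32.08
tool_pos: [647.2, -77.7, 118.0]
ee_rot: [-3.141, 0.001, -2.73]
contact_force: [-1.2, -0.3, -1.7]
gripper_width: 0.634
```

>>> {"api": "arm_command", "payload": {"steps": [{"delta_pos": [0,0,-0.0005],"grip": 1,"roll": 0},{"delta_pos": [0,0,-0.0005],"grip": 1,"roll": 0}]}}

```text
time_s: 32.25
tool_pos: [647.3, -77.7, 117.9]
ee_rot: [-3.141, 0.001, -2.73]
contact_force: [-0.3, 0.3, 0.5]
gripper_width: 0.635
```

>>> {"api": "arm_command", "payload": {"steps": [{"delta_pos": [0,0,0],"grip": 0,"roll": 0},{"delta_pos": [0,0,0],"grip": 0,"roll": 0},{"delta_pos": [0,0,0],"grip": 0,"roll": 0},{"delta_pos": [0,0,0],"grip": 0,"roll": 0},{"delta_pos": [0,0,0.02],"grip": 0,"roll": 0},{"delta_pos": [0,0,0.05],"grip": 0,"roll": 0},{"delta_pos": [0,0,0.09],"grip": 0,"roll": 0},{"delta_pos": [0,0,0.117],"grip": 0,"roll": 0},{"delta_pos": [0,0,0.117],"grip": 0,"roll": 0}]}}

```text
time_s: 33.0
tool_pos: [650.5, -78.2, 242.3]
ee_rot: [-3.135, 0.013, -2.729]
contact_force: [1.2, 0.7, 0.8]
gripper_width: 0.999
```

>>> {"api": "arm_command", "payload": {"steps": [{"delta_pos": [-0.02,0.036,0],"grip": 0,"roll": 0},{"delta_pos": [-0.04,0.073,0],"grip": 0,"roll": 0},{"delta_pos": [-0.06,0.109,0],"grip": 0,"roll": 0},{"delta_pos": [-0.08,0.146,0],"grip": 0,"roll": 0},{"delta_pos": [-0.1,0.182,0],"grip": 0,"roll": 0},{"delta_pos": [-0.12,0.219,0],"grip": 0,"roll": 0},{"delta_pos": [-0.14,0.255,0],"grip": 0,"roll": 0},{"delta_pos": [-0.16,0.292,0],"grip": 0,"roll": 0},{"delta_pos": [-0.18,0.328,0],"grip": 0,"roll": 0},{"delta_pos": [-0.197,0.36,0],"grip": 0,"roll": 0}]}}

```text
time_s: 33.83
tool_pos: [448.4, 284.2, 234.2]
ee_rot: [3.141, 0.001, -2.729]
contact_force: [1.2, -0.4, -0.2]
gripper_width: 0.999
```

>>> {"api": "arm_command", "payload": {"steps": [{"delta_pos": [-0.01,0.017,0],"grip": 0,"roll": 0},{"delta_pos": [-0.01,0.017,0],"grip": 0,"roll": 0},{"delta_pos": [-0.01,0.017,0],"grip": 0,"roll": 0}]}}

```text
time_s: 34.08
tool_pos: [439.4, 300.1, 233.9]
ee_rot: [-3.142, -0.0, -2.727]
contact_force: [-0.5, -0.8, -1.0]
gripper_width: 1.0
```

```bash
python3 look.py 5 646,-78,19 440,300,6;  python3 - <<'E'
from h import *
np.set_printoptions(precision=1,suppress=True)
d=robot.get_image("top"); hsv=cv2.cvtColor(d["img"],cv2.COLOR_RGB2HSV)
print(hsv[197,203])
for c,h,e in(("green",(50,90),(589,108)),("yellow",(20,34),(537,-17))):
        m=((hsv[...,0]>=h[0])&(hsv[...,0]<=h[1])&(hsv[...,1]>150)).astype(np.uint8)
        v,u=np.nonzero(m);W=onplane(d,np.c_[u,v],19); k=np.hypot(*(W[:,:2]-e).T)<55; W=W[k]
        print(c,len(W),W.mean(0)[:2],"mid",(W.min(0)+W.max(0))[:2]/2,"ext",(W.max(0)-W.min(0))[:2])
E
```

```text
top 646,-78,19 body (array([647.5, -77.8]), np.float64(0.26890130431789494)) captop 137 [646.8 -77.9 164.2]
top 440,300,6 body (array([440.2, 298.5]), np.float64(0.29397634555301266)) captop 0 0
side 646,-78,19 body (array([645.6, -76.4]), np.float64(0.652801038884931)) captop 97 [645.4 -75.  162.2]
side 440,300,6 body (array([438.8, 300.4]), np.float64(0.412415219697575)) captop 88 [445.4 304.9 149.9]
[440.2 298.7 233.9]
[ 64 141 157]
green 6 [615.4  90.2] mid [615.4  96.9] ext [14.9 39.9]
yellow 1012 [538.3 -18.4] mid [537.7 -18.8] ext [86.2 86.4]
```

View pics/top5.png

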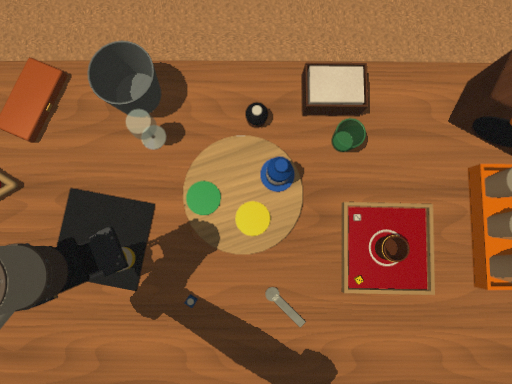

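Blue is back on its coaster, 2-3 mm off centre. The top view shows the green coaster at (203,197) and the yellow one at (252,219). Now yellow.

>>> {"api": "arm_command", "payload": {"steps": [{"delta_pos": [0,0,-0.03],"grip": 0,"roll": 0},{"delta_pos": [0,0,-0.065],"grip": 0,"roll": 0},{"delta_pos": [0,0,-0.1],"grip": 0,"roll": 0},{"delta_pos": [0,0,-0.122],"grip": 0,"roll": 0},{"delta_pos": [0,0,-0.1295],"grip": 0,"roll": 0},{"delta_pos": [0,0,-0.1295],"grip": 0,"roll": 0},{"delta_pos": [0,0,-0.1295],"grip": 0,"roll": 0}]}}

```text
time_s: 34.82
tool_pos: [441.1, 299.3, 105.4]
ee_rot: [3.142, 0.001, -2.73]
contact_force: [0.7, -0.3, 0.9]
gripper_width: 0.998
```

>>> {"api": "arm_command", "payload": {"steps": [{"delta_pos": [0,0,0],"grip": 1,"roll": 0},{"delta_pos": [0,0,0],"grip": 1,"roll": 0},{"delta_pos": [0,0,0],"grip": 1,"roll": 0},{"delta_pos": [0,0,0],"grip": 1,"roll": 0},{"delta_pos": [0,0,0],"grip": 1,"roll": 0},{"delta_pos": [0,0,0],"grip": 1,"roll": 0},{"delta_pos": [0,0,0],"grip": 1,"roll": 0},{"delta_pos": [0,0,0],"grip": 1,"roll": 0}]}}

```text
time_s: 35.48
tool_pos: [440.1, 299.4, 104.9]
ee_rot: [-3.142, 0.0, -2.729]
contact_force: [-0.8, -0.6, 2.9]
gripper_width: 0.637
```

>>> {"api": "arm_command", "payload": {"steps": [{"delta_pos": [0,0,0.006],"grip": 1,"roll": 0},{"delta_pos": [0,0,0.02],"grip": 1,"roll": 0},{"delta_pos": [0,0,0.038],"grip": 1,"roll": 0},{"delta_pos": [0,0,0.052],"grip": 1,"roll": 0},{"delta_pos": [0.003,-0.01,0.06],"grip": 1,"roll": 0},{"delta_pos": [0.008,-0.026,0.062],"grip": 1,"roll": 0},{"delta_pos": [0.015,-0.048,0.062],"grip": 1,"roll": 0},{"delta_pos": [0.023,-0.075,0.062],"grip": 1,"roll": 0},{"delta_pos": [0.032,-0.104,0.062],"grip": 1,"roll": 0},{"delta_pos": [0.041,-0.133,0.062],"grip": 1,"roll": 0}]}}

```text
time_s: 36.32
tool_pos: [480.2, 164.3, 165.7]
ee_rot: [3.141, -0.002, -2.73]
contact_force: [1.5, 0.2, -3.6]
gripper_width: 0.636
```

>>> {"api": "arm_command", "payload": {"steps": [{"delta_pos": [0.009,-0.029,0],"grip": 1,"roll": 0},{"delta_pos": [0.018,-0.058,0],"grip": 1,"roll": 0},{"delta_pos": [0.027,-0.087,0],"grip": 1,"roll": 0},{"delta_pos": [0.036,-0.115,0],"grip": 1,"roll": 0},{"delta_pos": [0.044,-0.14,0],"grip": 1,"roll": 0},{"delta_pos": [0.05,-0.16,0],"grip": 1,"roll": 0},{"delta_pos": [0.055,-0.175,-0.005],"grip": 1,"roll": 0},{"delta_pos": [0.0575,-0.1835,-0.014],"grip": 1,"roll": 0},{"delta_pos": [0.0575,-0.1835,-0.025],"grip": 1,"roll": 0},{"delta_pos": [0.0575,-0.1835,-0.035],"grip": 1,"roll": 0}]}}

```text
time_s: 37.15
tool_pos: [537.4, -18.0, 129.8]
ee_rot: [3.141, -0.002, -2.732]
contact_force: [-0.5, 0.5, -2.6]
gripper_width: 0.636
```

>>> {"api": "arm_command", "payload": {"steps": [{"delta_pos": [0,0,-0.005],"grip": 1,"roll": 0},{"delta_pos": [0,0,-0.009],"grip": 1,"roll": 0},{"delta_pos": [0,0,-0.011],"grip": 1,"roll": 0},{"delta_pos": [0,0,-0.012],"grip": 1,"roll": 0},{"delta_pos": [0,0,-0.013],"grip": 1,"roll": 0},{"delta_pos": [0,0,-0.013],"grip": 1,"roll": 0},{"delta_pos": [0,0,-0.013],"grip": 1,"roll": 0}]}}

```text
time_s: 37.73
tool_pos: [538.7, -17.0, 118.9]
ee_rot: [-3.141, 0.001, -2.729]
contact_force: [-0.2, -0.4, -3.3]
gripper_width: 0.638
```

>>> {"api": "arm_command", "payload": {"steps": [{"delta_pos": [0,0,-0.0005],"grip": 1,"roll": 0},{"delta_pos": [0,0,-0.001],"grip": 1,"roll": 0},{"delta_pos": [0,0,-0.001],"grip": 1,"roll": 0}]}}

```text
time_s: 37.98
tool_pos: [538.7, -17.1, 118.0]
ee_rot: [-3.141, 0.001, -2.73]
contact_force: [0.7, 0.5, -1.1]
gripper_width: 0.633
```

>>> {"api": "arm_command", "payload": {"steps": [{"delta_pos": [0,0,-0.0005],"grip": 1,"roll": 0},{"delta_pos": [0,0,-0.0005],"grip": 1,"roll": 0}]}}

```text
time_s: 38.15
tool_pos: [538.8, -17.1, 117.9]
ee_rot: [-3.141, 0.001, -2.729]
contact_force: [-1.9, 1.0, 3.2]
gripper_width: 0.639
```

>>> {"api": "arm_command", "payload": {"steps": [{"delta_pos": [0,0,0],"grip": 0,"roll": 0},{"delta_pos": [0,0,0],"grip": 0,"roll": 0},{"delta_pos": [0,0,0],"grip": 0,"roll": 0},{"delta_pos": [0,0,0],"grip": 0,"roll": 0},{"delta_pos": [0,0,0.02],"grip": 0,"roll": 0},{"delta_pos": [0,0,0.05],"grip": 0,"roll": 0},{"delta_pos": [0,0,0.09],"grip": 0,"roll": 0},{"delta_pos": [0,0,0.117],"grip": 0,"roll": 0},{"delta_pos": [0,0,0.117],"grip": 0,"roll": 0}]}}

```text
time_s: 38.9
tool_pos: [542.1, -17.0, 240.9]
ee_rot: [-3.137, 0.013, -2.729]
contact_force: [1.0, -0.0, 0.3]
gripper_width: 0.997
```

>>> {"api": "arm_command", "payload": {"steps": [{"delta_pos": [-0.0095,0.04,0],"grip": 0,"roll": 0},{"delta_pos": [-0.019,0.08,0],"grip": 0,"roll": 0},{"delta_pos": [-0.028,0.12,0],"grip": 0,"roll": 0},{"delta_pos": [-0.0375,0.16,0],"grip": 0,"roll": 0},{"delta_pos": [-0.047,0.2,0],"grip": 0,"roll": 0},{"delta_pos": [-0.056,0.24,0],"grip": 0,"roll": 0},{"delta_pos": [-0.0655,0.28,0],"grip": 0,"roll": 0},{"delta_pos": [-0.075,0.32,0],"grip": 0,"roll": 0},{"delta_pos": [-0.084,0.36,0],"grip": 0,"roll": 0},{"delta_pos": [-0.0925,0.395,0],"grip": 0,"roll": 0}]}}

```text
time_s: 39.73
tool_pos: [445.1, 380.2, 233.7]
ee_rot: [3.141, 0.0, -2.729]
contact_force: [1.0, -0.6, 0.1]
gripper_width: 1.0
```

>>> {"api": "arm_command", "payload": {"steps": [{"delta_pos": [-0.0055,0.023,0],"grip": 0,"roll": 0},{"delta_pos": [-0.0055,0.023,0],"grip": 0,"roll": 0},{"delta_pos": [-0.0055,0.023,0],"grip": 0,"roll": 0},{"delta_pos": [-0.0055,0.023,0],"grip": 0,"roll": 0}]}}

```text
time_s: 40.07
tool_pos: [440.3, 400.3, 233.4]
ee_rot: [-3.141, -0.001, -2.73]
contact_force: [0.8, 0.3, -0.1]
gripper_width: 1.0
```

```bash
python3 look.py 6 538,-17,19 440,401,6;  python3 - <<'E'
from h import *
np.set_printoptions(precision=1,suppress=True)
d=robot.get_image("top"); hsv=cv2.cvtColor(d["img"],cv2.COLOR_RGB2HSV)
m=((hsv[...,0]>=50)&(hsv[...,0]<=90)&(hsv[...,1]>100)).astype(np.uint8)
v,u=np.nonzero(m);W=onplane(d,np.c_[u,v],19); k=np.hypot(*(W[:,:2]-(589,108)).T)<55; W=W[k]
print(len(W),W.mean(0)[:2],"mid",(W.min(0)+W.max(0))[:2]/2,"ext",(W.max(0)-W.min(0))[:2])
E
```

```text
top 538,-17,19 body 0 captop 137 [538.9 -16.7 164.4]
top 440,401,6 body (array([440.5, 400.9]), np.float64(0.440815028474395)) captop 0 0
side 538,-17,19 body (array([537.3, -15.1]), np.float64(0.5516972812533343)) captop 108 [537.1 -14.  162.2]
side 440,401,6 body (array([489.7, 422.9]), np.float64(0.5466882974864937)) captop 64 [443.8 399.7 149.7]
[440.8 399.7 233.9]
905 [588.8 103.5] mid [589.3 102.8] ext [82.2 82. ]
```

View pics/side6.png

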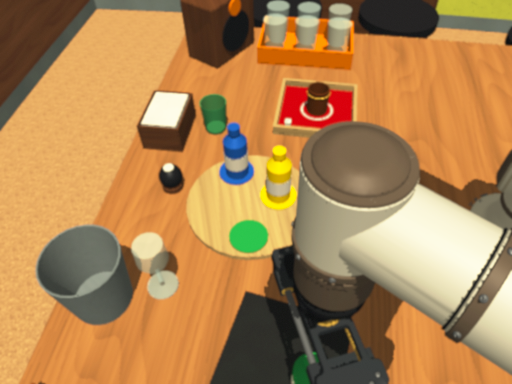

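Yellow is on its coaster and the cup stands in the ring at side (318,98). The green coaster is at about (588.5, 106). Now green.

>>> {"api": "arm_command", "payload": {"steps": [{"delta_pos": [0,0,-0.03],"grip": 0,"roll": 0},{"delta_pos": [0,0,-0.065],"grip": 0,"roll": 0},{"delta_pos": [0,0,-0.1],"grip": 0,"roll": 0},{"delta_pos": [0,0,-0.122],"grip": 0,"roll": 0},{"delta_pos": [0,0,-0.1295],"grip": 0,"roll": 0},{"delta_pos": [0,0,-0.1295],"grip": 0,"roll": 0},{"delta_pos": [0,0,-0.1295],"grip": 0,"roll": 0}]}}

```text
time_s: 40.8
tool_pos: [441.4, 401.0, 105.7]
ee_rot: [3.141, 0.002, -2.73]
contact_force: [-0.2, 0.7, 0.3]
gripper_width: 1.002
```

>>> {"api": "arm_command", "payload": {"steps": [{"delta_pos": [0,0,0],"grip": 1,"roll": 0},{"delta_pos": [0,0,0],"grip": 1,"roll": 0},{"delta_pos": [0,0,0],"grip": 1,"roll": 0},{"delta_pos": [0,0,0],"grip": 1,"roll": 0},{"delta_pos": [0,0,0],"grip": 1,"roll": 0},{"delta_pos": [0,0,0],"grip": 1,"roll": 0},{"delta_pos": [0,0,0],"grip": 1,"roll": 0},{"delta_pos": [0,0,0],"grip": 1,"roll": 0}]}}

```text
time_s: 41.47
tool_pos: [440.6, 400.8, 105.0]
ee_rot: [-3.142, 0.0, -2.73]
contact_force: [-0.3, -1.1, 3.3]
gripper_width: 0.637
```

>>> {"api": "arm_command", "payload": {"steps": [{"delta_pos": [0,0,0.006],"grip": 1,"roll": 0},{"delta_pos": [0,0,0.02],"grip": 1,"roll": 0},{"delta_pos": [0,0,0.038],"grip": 1,"roll": 0},{"delta_pos": [0,0,0.052],"grip": 1,"roll": 0},{"delta_pos": [0.004,-0.008,0.06],"grip": 1,"roll": 0},{"delta_pos": [0.012,-0.024,0.062],"grip": 1,"roll": 0},{"delta_pos": [0.023,-0.046,0.062],"grip": 1,"roll": 0},{"delta_pos": [0.036,-0.072,0.062],"grip": 1,"roll": 0},{"delta_pos": [0.05,-0.1,0.062],"grip": 1,"roll": 0},{"delta_pos": [0.064,-0.128,0.062],"grip": 1,"roll": 0}]}}

```text
time_s: 42.3
tool_pos: [503.9, 270.7, 165.3]
ee_rot: [-3.141, -0.003, -2.73]
contact_force: [0.6, 0.2, -3.8]
gripper_width: 0.638
```

>>> {"api": "arm_command", "payload": {"steps": [{"delta_pos": [0.014,-0.028,0],"grip": 1,"roll": 0},{"delta_pos": [0.028,-0.056,0],"grip": 1,"roll": 0},{"delta_pos": [0.042,-0.083,0],"grip": 1,"roll": 0},{"delta_pos": [0.055,-0.109,0],"grip": 1,"roll": 0},{"delta_pos": [0.067,-0.133,0],"grip": 1,"roll": 0},{"delta_pos": [0.076,-0.151,0],"grip": 1,"roll": 0},{"delta_pos": [0.082,-0.163,-0.005],"grip": 1,"roll": 0},{"delta_pos": [0.084,-0.167,-0.014],"grip": 1,"roll": 0},{"delta_pos": [0.084,-0.167,-0.025],"grip": 1,"roll": 0},{"delta_pos": [0.084,-0.167,-0.035],"grip": 1,"roll": 0}]}}

```text
time_s: 43.13
tool_pos: [587.4, 105.9, 129.4]
ee_rot: [3.141, -0.002, -2.73]
contact_force: [-0.4, -0.7, -4.4]
gripper_width: 0.634
```

>>> {"api": "arm_command", "payload": {"steps": [{"delta_pos": [0,0,-0.005],"grip": 1,"roll": 0},{"delta_pos": [0,0,-0.009],"grip": 1,"roll": 0},{"delta_pos": [0,0,-0.011],"grip": 1,"roll": 0},{"delta_pos": [0,0,-0.012],"grip": 1,"roll": 0},{"delta_pos": [0,0,-0.013],"grip": 1,"roll": 0},{"delta_pos": [0,0,-0.0135],"grip": 1,"roll": 0},{"delta_pos": [0,0,-0.014],"grip": 1,"roll": 0},{"delta_pos": [0,0,-0.014],"grip": 1,"roll": 0}]}}

```text
time_s: 43.8
tool_pos: [588.7, 106.0, 118.0]
ee_rot: [-3.142, 0.001, -2.73]
contact_force: [-1.2, 0.3, -4.2]
gripper_width: 0.636
```

>>> {"api": "arm_command", "payload": {"steps": [{"delta_pos": [0,0,-0.0005],"grip": 1,"roll": 0},{"delta_pos": [0,0,-0.0005],"grip": 1,"roll": 0}]}}

```text
time_s: 43.97
tool_pos: [588.9, 106.0, 118.0]
ee_rot: [-3.141, 0.001, -2.73]
contact_force: [-1.8, -0.1, -0.3]
gripper_width: 0.642
```

>>> {"api": "arm_command", "payload": {"steps": [{"delta_pos": [0,0,-0.0003],"grip": 1,"roll": 0},{"delta_pos": [0,0,-0.0003],"grip": 1,"roll": 0}]}}

```text
time_s: 44.13
tool_pos: [589.0, 106.0, 117.9]
ee_rot: [-3.141, 0.002, -2.73]
contact_force: [-2.3, 0.7, 3.4]
gripper_width: 0.64
```

>>> {"api": "arm_command", "payload": {"steps": [{"delta_pos": [0,0,0],"grip": 0,"roll": 0},{"delta_pos": [0,0,0],"grip": 0,"roll": 0},{"delta_pos": [0,0,0],"grip": 0,"roll": 0},{"delta_pos": [0,0,0],"grip": 0,"roll": 0},{"delta_pos": [0,0,0.02],"grip": 0,"roll": 0},{"delta_pos": [0,0,0.05],"grip": 0,"roll": 0},{"delta_pos": [0,0,0.09],"grip": 0,"roll": 0},{"delta_pos": [0,0,0.117],"grip": 0,"roll": 0},{"delta_pos": [0,0,0.117],"grip": 0,"roll": 0}]}}

```text
time_s: 44.88
tool_pos: [592.0, 106.5, 241.1]
ee_rot: [-3.139, 0.014, -2.729]
contact_force: [-0.2, 0.8, 0.1]
gripper_width: 0.993
```

>>> {"api": "arm_command", "payload": {"steps": [{"delta_pos": [-0.015,0.03,0],"grip": 0,"roll": 0},{"delta_pos": [-0.03,0.06,0],"grip": 0,"roll": 0},{"delta_pos": [-0.045,0.09,0],"grip": 0,"roll": 0},{"delta_pos": [-0.06,0.12,0],"grip": 0,"roll": 0},{"delta_pos": [-0.075,0.15,0],"grip": 0,"roll": 0},{"delta_pos": [-0.09,0.18,0],"grip": 0,"roll": 0},{"delta_pos": [-0.105,0.21,0],"grip": 0,"roll": 0},{"delta_pos": [-0.12,0.24,0],"grip": 0,"roll": 0},{"delta_pos": [-0.13,0.26,0],"grip": 0,"roll": 0},{"delta_pos": [-0.13,0.26,0],"grip": 0,"roll": 0}]}}

```text
time_s: 45.72
tool_pos: [456.9, 369.2, 233.1]
ee_rot: [3.141, 0.0, -2.725]
contact_force: [0.2, 0.4, -0.1]
gripper_width: 1.0
```

```bash
python3 look.py 7 588.5,106,19 538,-17,19 647,-78,19; python3 - <<'E'
from h import *
np.set_printoptions(precision=1,suppress=True)
for n in("top","side"):
    d=robot.get_image(n); r=robot.regions_of("wine_glass",n)[0]; print(n,r["box"],np.median(cloud(d,r["mask"]),0))
    r=robot.regions_of("dice_cup",n)[0]; print(n,r["confidence"],np.median(cloud(d,r["mask"]),0))
E
```

```text
top 588.5,106,19 body (array([589.3, 106.4]), np.float64(0.17913664327180356)) captop 137 [588.9 106.1 164.4]
top 538,-17,19 body 0 captop 139 [538.9 -16.7 164.3]
top 647,-78,19 body (array([647.5, -77.8]), np.float64(0.2350025089528689)) captop 134 [647.  -77.9 164.5]
side 588.5,106,19 body (array([587.5, 107.7]), np.float64(0.43021799602893296)) captop 141 [587.3 108.7 162.3]
side 538,-17,19 body (array([537.4, -15.2]), np.float64(0.5261520747101684)) captop 68 [541.6 -13.8 162. ]
side 647,-78,19 body (array([645.7, -76.3]), np.float64(0.6410378336980997)) captop 92 [645.  -75.5 162. ]
[458.  366.3 233.1]
top [123.7, 111.5, 41.9, 38.5] [739.1 228.1 145.7]
top 0.6 [ 466.5 -358.3   47.6]
side [132.7, 233.8, 42.6, 67.4] [741.  244.5 119.9]
side 0.65 [ 469.6 -369.7   70.8]
```

View pics/top7.png

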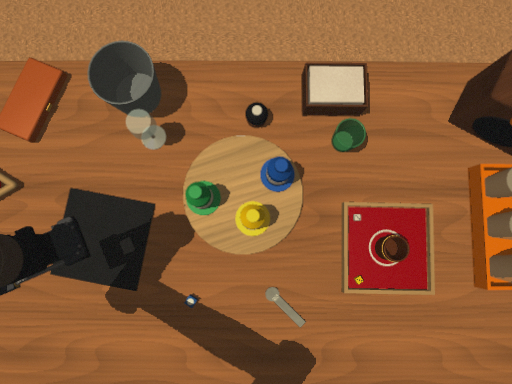

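View pics/side7.png

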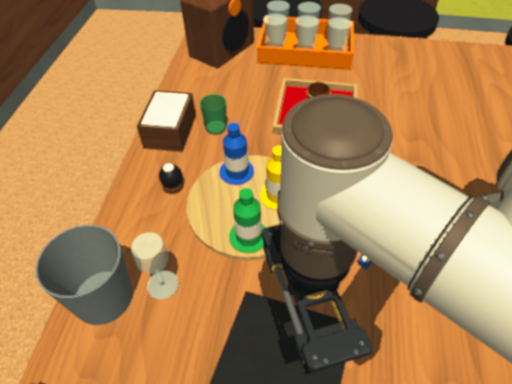

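All three bottles stand on their coasters at top (201,196), (253,217) and (278,173). The cup is in the ring at (390,248), the glass is unmoved, and the arm is clear.

>>> {"api": "arm_command", "payload": {"steps": [{"delta_pos": [0,0,0],"grip": 0,"roll": 0},{"delta_pos": [0,0,0],"grip": 0,"roll": 0}]}}

```text
time_s: 46.28
tool_pos: [458.8, 365.3, 233.8]
ee_rot: [3.142, 0.0, -2.731]
contact_force: [0.6, -0.9, -0.0]
gripper_width: 1.001
```

```bash
python3 -c "
from station import robot
print(robot.job_done(), robot.sense()['time_s'])"
```

```text
the job is handed in; nothing more can be done
the job is handed in; nothing more can be done
```

The job is done and handed in at about 46 s of the allowed 144 s. I moved green, yellow and blue onto the bar mat and stood the dice cup in the ring. Then I put blue, yellow and green back on their own coasters.

**Bottles:** all three are upright, each within about 4 mm of its coaster's centre, where there is about 15 mm of room. Foot heights were not measured directly, but the cap heights fit bottles standing flat.

**Cup:** it stands within about 2 mm of the ring's centre. That check came from the top camera only, because the arm hid the tray from the side camera. A later side picture, after blue and yellow were back, also showed it upright in the ring.

**Wine glass:** it is where it stood at the start, to within measuring accuracy.

**Disagreements and slips:**
- The two cameras differ by 1–5 mm from each other, mostly along y, so I used their mean.
- One move stopped 100 mm short of the cup because I mistyped a number. It touched nothing, and I corrected it in the next move.
- Each bottle and the cup was lowered in steps of 1 mm or less at the end. The wrist force I read after each step stayed at about 6 N or less.

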